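Clear the chopping board into the food-waste caddy and dose it

TASK

Slide the food-waste caddy's lid open and clear every scrap (orange halves, corn cobs, melon rinds) from the chopping board into the bin. Then, with the lid still open, pull the sprung dosing slide out until its white pointer is level with the red mark, hold it there for a second without pulling it more than 12 mm past, let it go home, and slide the lid shut. Leave the juicer, the oil bottle and the garlic keeper where they are.

Things in the scene. Friction and masses are not known exactly. Their poses are not given: they have to be found in the camera images.
- caddy: fixed sage-green food-waste station, 180 (x) x 340 (y) x 145 mm high; origin: centre of its underside; front faces its -x. Left part (y -10 to 170 mm): bin, walls 6 mm, floor at z 6 mm, rim at 145 mm. Right part (y -170 to -10 mm): closed activator hopper, dosing slide in front. Ruler rail (14 mm wide, top at z 80 mm, y = -42 mm) juts out in front to x = -215 mm
- bin_mouth (a point): centre of the bin's opening at rim height (145 mm above the counter) with the lid open; opening 168 mm (x) by 159 mm (y of the station) when the lid is fully open
- lid (a joint): sliding steel lid of the bin, plate 180 x 180 x 6 mm (top at 153 mm above the counter): 0 = bin fully covered, grows as the lid slides towards the station's own -y over the hopper; 0.165 m = fully open. Stiff to about 2 N, stays where it is left
- lid_grip (a point): grip point on the lid's black square knob, 24 x 24 mm and 34 mm tall; the point is 177 mm above the counter, 10 mm below the knob's top and 24 mm above the lid plate; it moves with the lid
- dose (a joint): dosing slide of the hopper (flat bar with graduations), sprung: 0 = home; grows as it is pulled out of the front, towards the station's own -x, to at most 0.085 m. Spring 3 N at home, about 9 N at 0.06 m; it springs home when released
- dose_grip (a point): grip point on the dosing slide's black upright post, 26 x 26 mm, standing from 82 to 152 mm above the counter; the point is 137 mm up, 15 mm below the post's top, and at home it stands 45 mm in front of the hopper's face; it moves with the slide
- dose_pointer (a point): tip of the slide's white pointer fin, 92 mm above the counter, level (along the station's x) with the post's centre, 30 mm to its left; it moves with the slide
- dose_mark: red tab, 6 x 16 x 16 mm, fixed on the ruler rail; origin in the centre of its underside, axes parallel to the station's. It marks the length to which the pointer must be pulled (30 to 60 mm from home, differs from start to start)
- board: fixed wooden chopping board 240 (x) x 320 (y) x 20 mm thick, with a paddle handle at its +y end; origin: centre of its underside
- orange0: scrap, may be absent: squeezed orange half, cut face down, 62 mm across, 34 mm tall, upright sides up to 20 mm; origin: centre of its cut face, z along its dome
- orange1: scrap, may be absent: squeezed orange half, cut face down, 62 mm across, 34 mm tall, upright sides up to 20 mm; origin: centre of its cut face, z along its dome
- cob0: scrap, may be absent: bare yellow corn cob piece, 95 mm long along its own x, 34 mm thick (six flat sides); origin: on its underside (17 mm off its axis) at mid-length, z up as it lies at the start
- cob1: scrap, may be absent: bare yellow corn cob piece, 95 mm long along its own x, 34 mm thick (six flat sides); origin: on its underside (17 mm off its axis) at mid-length, z up as it lies at the start
- rind0: scrap, may be absent: curved piece of melon rind, dark green outside and pale inside, about 102 mm long along its own x, 30 mm tall, 22 mm thick (y); both ends bend 13 mm towards its +y; origin: centre of the underside of its middle part
- rind1: scrap, may be absent: curved piece of melon rind, dark green outside and pale inside, about 102 mm long along its own x, 30 mm tall, 22 mm thick (y); both ends bend 13 mm towards its +y; origin: centre of the underside of its middle part
- juicer: bystander: ceramic citrus juicer, 100 mm wide, 50 mm tall, on the counter; origin: centre of its underside
- oil: bystander: green glass oil bottle, 60 mm wide, 210 mm tall, on the round terrazzo tray (170 mm wide, 16 mm thick); origin: centre of its underside
- garlic: bystander: white ceramic garlic keeper, 82 mm wide, 84 mm tall, on the same tray; origin: centre of its underside

How it is judged:
By the outcome, as a careful person would: the job done as asked, in the order asked, and still so for the second after the job is handed in, with the robot touching nothing.
Of orange0, orange1, cob0, cob1, rind0, rind1 only 4 to 6 are there at a start; the rules pass over those that are not, and their reading is None.
At some moment in a run one of orange0, orange1, cob0, cob1, rind0, rind1 may be knocked a few centimetres aside while the robot is not near it.
Once in a run the grip may slacken for a moment while it holds something.
It also fails if it takes over 210 s, if anything falls off the work surface, if the arm or the gripper's body presses on something with over 40 N, if the wrist force passes 120 N, or if a joint passes its speed limit or range.

ROBOT

A 7-joint arm with a two-finger parallel gripper is mounted at the origin on the work surface. World frame = base frame: x ahead of the robot, y to its left, z up, the work surface at z = 0. Lengths are in m, angles in rad, forces in N, time in s.
With the tool pointing down it reaches from about 0.4 to 0.85 m from the base axis. Payload 4.5 kg.
Tool frame: the origin (TCP) lies between the finger pads; the fingertips stand 19 mm ahead of it and the grasp point (between the pads) is the TCP (r.nose_length is the distance from the TCP to the fingertips, in m); z points along the fingers, x is the direction in which the jaws open and shut, and the axes are right-handed (so a half turn about z gives the same grasp; the last joint's range is limited). The gripper opens to 88 mm and grips with 3 to 60 N. Pads are 18 mm wide; open, the fingers measure 123 mm over their backs; the gripper's body (75 mm by 187 mm) begins 45 mm behind the grasp point.
Start: joints at [1.383, 0.689, -0.195, 1.565, 0.157, 0.902, -0.215], TCP at [0.138, -0.61, 0.258] pointing down, gripper open.
Joint ranges: [-3.01, 3.01], [-0.46, 2.08], [-1.47, 1.51], [0.13, 2.56], [-1, 4.14], [0.04, 2.09], [-2.66, 2.66]. Speed limits (rad/s): [2.57, 2.57, 3.14, 3.14, 3.14, 3.14, 3.14].

INTERFACE

Orientations are given as a unit quaternion [x, y, z, w].
In Python, from plant import get_state, vision, r gives the robot as it stands.
- The arm moves only by the tool play_rows, never from a script. Its argument "deltas" is a list that holds one entry, the list of rows, each a list of 7 numbers: the gripper command: -1 is fully open, 1 is shut, values between are in proportion, then the shift along the tool's x, y, z normalised to -1 to 1, where 1 is 300 mm, then the turn, a rotation vector about the tool's x, y, z normalised to -1 to 1, where 1 is pi rad. A call has 1 to 5 rows; each row is the pose to reach, as a shift and turn from the pose measured when the call began, along the tool's axes at that moment, turning the shorter way round; what a row does not reach only later rows make up. A row lasts 1/8 s, in which the tool goes at most 62.5 mm and 10.7 degrees, less where a joint would pass 70% of its speed; a pose out of reach is approached as far as the arm can. A call with a number of a shift or a turn outside -1 to 1 is refused whole. A call with a gripper value outside its range is refused whole. The fingers move at their own pace and stop on an object; "force" is the grip in N (left out, the last holds). Time passes only in rows, so rows that repeat a pose let the fingers close. It gives the time, the measured TCP pose, the force and the opening at its end, in the units of the state.
- get_state(): the state, without advancing time (a new reading comes with each control period).
- vision.snapshot(name): name is "side" or "top"; returns the picture (420x560x3 uint8, red, green, blue); there is no depth.
- vision.camera_model(name): a dict with "vfov" (degrees; the focal length in pixels is half the picture's height over the tangent of half this angle, whatever the lens; pixels are square), "cx", "cy" (the principal point, pixels), "k1" (the pictures are not rectified: a ray, as slopes to the right and down, at radius r is drawn at 1 + k1 r^2 times it, then the intrinsics apply), "world_to_cam" (4x4, takes a point from world to camera coordinates). Camera axes: x right, y up, looking along -z (the intrinsics and any distortion apply to the point x, -y, -z); pixel columns grow to the right and rows downward; lengths in m; the calibration is good to about 2 mm. A picture is of the moment at which its call begins. camera_model takes no time and is no camera call.
- r.finish_job(): hands the job in, once; it reports no verdict.
The state is a dict: "clock": time; "q": joint angles; "qd": joint speeds; "joint_torque": joint torques, N m; "tool_pos": TCP position; "eef_rot": TCP orientation; "contact_force": force on the tool from outside, world axes, zero at the start; "moment": the same for the moment, N m; "opening": opening from 0.0 (shut) to 1.0 (fully open).
Only numpy, scipy, OpenCV 4.12 (cv2) and the standard library are available. Lean on these libraries where they do the work, as an engineer would, in place of code of your own. Each camera call takes 0.05 s, during which the arm holds its last target.

## Working session

There is one attempt and no reset: what is moved stays moved. The work goes in short steps, Python scripts to look and compute and a tool call to move; the robot and the scene stay as the last step left them, time stands still between calls to the robot, and variables do not carry over. Pictures are saved under pics/ and viewed, and the job is handed in when it is done.

Besides the shell and the picture viewer there is one more tool, called after ">>>" by a JSON object that holds its "method" and its "body", one argument or row to a line. play_rows: Moves the arm, as the interface text tells. Scaled input: -1 to 1 covers 300 mm each way for a shift and pi rad each way for a turn. Its arguments: {"type":"object","properties":{"deltas":{"type":"array"},"force":{"type":"number"}},"required":["deltas"]}

```bash
ls -la; mkdir -p pics; python3 - <<'E'
from plant import get_state, vision, r
import cv2, numpy as np
for n in ("top","side"):
    im=vision.snapshot(n); cv2.imwrite(f"pics/{n}0.png",im[:,:,::-1])
    m=vision.camera_model(n); print(n,m)
print(get_state())
E
```

```text
total 12
drwxr-xr-x  3 agent agent 4096 Dec  7 06:47 .
drwxr-xr-x 23 root  root  4096 Dec  7 06:47 ..
drwxr-xr-x  2 agent agent 4096 Dec  7 06:47 pics
top {'vfov': 57.095814479296806, 'cx': 278.55745375061576, 'cy': 208.90010578659155, 'k1': 0.02968537018662785, 'world_to_cam': array([[-4.14169352e-03, -9.99991412e-01,  1.50157664e-04,
         3.65494777e-02],
       [ 9.96815749e-01, -4.11658317e-03,  7.96330156e-02,
        -6.07846134e-01],
       [-7.96317135e-02,  4.79495068e-04,  9.96824237e-01,
        -1.02664528e+00],
       [ 0.00000000e+00,  0.00000000e+00,  0.00000000e+00,
         1.00000000e+00]])}
side {'vfov': 51.84584264778656, 'cx': 276.26274104995895, 'cy': 206.4301159542288, 'k1': 0.01068465238381667, 'world_to_cam': array([[ 0.8114558 , -0.58439126,  0.00513234, -0.47186601],
       [ 0.43179134,  0.60543512,  0.66858399, -0.35213123],
       [-0.39382194, -0.54031026,  0.74361893, -0.76832055],
       [ 0.        ,  0.        ,  0.        ,  1.        ]])}
{'clock': 0.1, 'q': array([ 1.3828175 ,  0.68987826, -0.19452111,  1.56616929,  0.15729665,
        0.90254065, -0.21510329]), 'qd': array([-0.00063084, -0.00116696, -0.00275344, -0.00329746, -0.00214122,
       -0.00144823, -0.00042117]), 'joint_torque': array([-3.76038850e-03, -5.28498030e+01, -1.27155595e+00, -1.53835380e+01,
       -5.25184732e-02,  2.00352610e-03,  6.71824000e-05]), 'tool_pos': array([ 0.13732561, -0.60920178,  0.25702274]), 'eef_rot': array([ 7.81033269e-01, -6.24488901e-01, -6.62374360e-04, -4.53382256e-04]), 'contact_force': array([ 0.30145114,  0.19718995, -0.19849715]), 'moment': array([ 0.01541126,  0.03210539, -0.03586203]), 'opening': 1.0005775952940905}
```

View pics/top0.png

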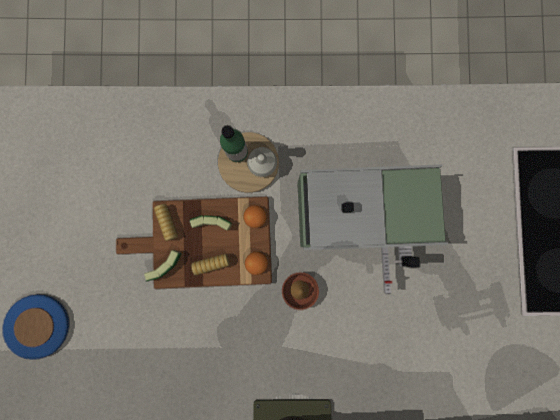

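View pics/side0.png

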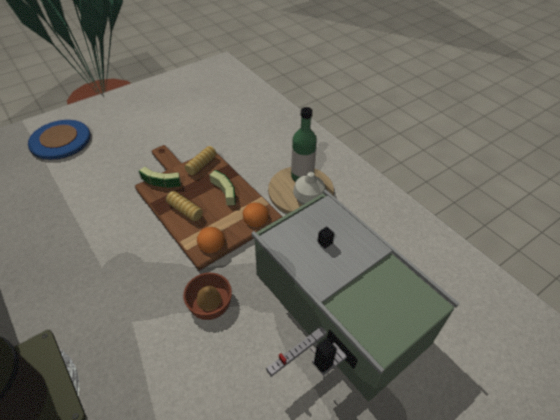

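```bash
cat > h.py <<'E'
from plant import get_state, vision, r
import cv2, numpy as np
from scipy.spatial.transform import Rotation as R
def K(n):
    m=vision.camera_model(n); f=210/np.tan(np.radians(m['vfov']/2)); return m,f
def ray(n,px):
    m,f=K(n); u=np.array([(px[0]-m['cx'])/f,(px[1]-m['cy'])/f]); s=u.copy()
    for _ in range(20): s=u/(1+m['k1']*(s@s))
    W=np.array(m['world_to_cam']); Rt=W[:3,:3]; c=-Rt.T@W[:3,3]
    d=Rt.T@np.array([s[0],-s[1],-1.0]); return c,d
def cast(n,px,z):
    c,d=ray(n,px); return c+d*(z-c[2])/d[2]
def proj(n,p):
    m,f=K(n); W=np.array(m['world_to_cam']); q=W[:3,:3]@np.array(p,float)+W[:3,3]
    s=np.array([q[0]/-q[2],-q[1]/-q[2]]); s=s*(1+m['k1']*(s@s)); return np.array([m['cx']+f*s[0],m['cy']+f*s[1]])
def two(pt,ps):
    c1,d1=ray('top',pt);c2,d2=ray('side',ps)
    A=np.array([d1,-d2]).T; t=np.linalg.lstsq(A,c2-c1,rcond=None)[0]
    a=c1+d1*t[0];b=c2+d2*t[1]; return (a+b)/2,np.linalg.norm(a-b)
def snap(n,name,crop=None,s=1):
    im=vision.snapshot(n)[:,:,::-1].copy()
    o=im if crop is None else im[crop[1]:crop[3],crop[0]:crop[2]]
    o=cv2.resize(o,None,fx=s,fy=s,interpolation=cv2.INTER_CUBIC); cv2.imwrite(f"pics/{name}.png",o); return im
def yaw_now(st=None):
    st=st or get_state(); X=R.from_quat(st['eef_rot']).as_matrix()[:,0]; return np.arctan2(X[1],X[0])
def down(yaw):
    x=np.array([np.cos(yaw),np.sin(yaw),0]);z=np.array([0,0,-1.]);return R.from_matrix(np.array([x,np.cross(z,x),z]).T)
def go(pts):
    """pts: list of (x,y,z,yawdeg); prints shift/turn in move units from present pose"""
    st=get_state();p=st['tool_pos'];q=R.from_quat(st['eef_rot'])
    print('at',p.round(4),'yaw',np.degrees(yaw_now(st)).round(1),'open',round(st['opening'],3),'F',st['contact_force'].round(1),'t',round(st['clock'],2))
    y0=np.degrees(yaw_now(st))
    for x,y,z,w in pts:
        w=y0+((w-y0+90)%180-90)
        s=q.inv().apply(np.array([x,y,z])-p)/0.3; t=(q.inv()*down(np.radians(w))).as_rotvec()/np.pi
        print('->',(x,y,z,round(w,1)),np.r_[s,t].round(3).tolist(),'rows>=%.1f'%max(np.linalg.norm(s)*300/62.5,np.degrees(np.linalg.norm(t)*np.pi)/10.7))
E
python3 - <<'E'
from h import *
t=cv2.imread('pics/top0.png')
cv2.imwrite('pics/t_board.png',cv2.resize(t[90:310,110:330],None,fx=2.7,fy=2.7,interpolation=cv2.INTER_CUBIC))
cv2.imwrite('pics/t_cad.png',cv2.resize(t[150:310,290:460],None,fx=3.5,fy=3.5,interpolation=cv2.INTER_CUBIC))
E
```

```text
(no output)
```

View pics/t_board.png

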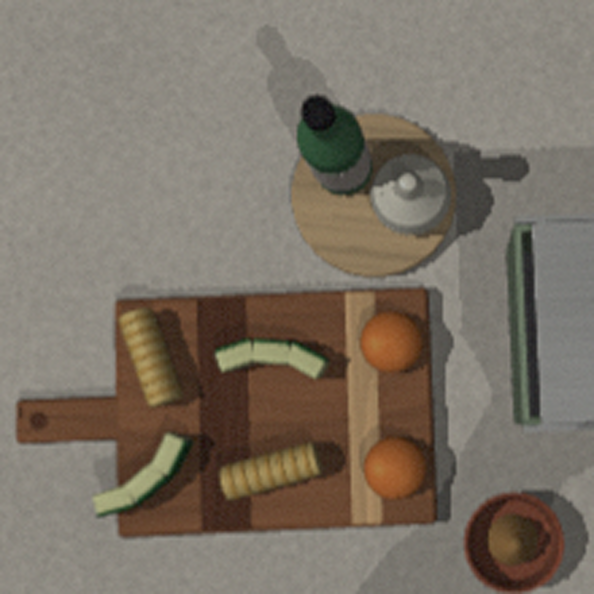

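View pics/t_cad.png

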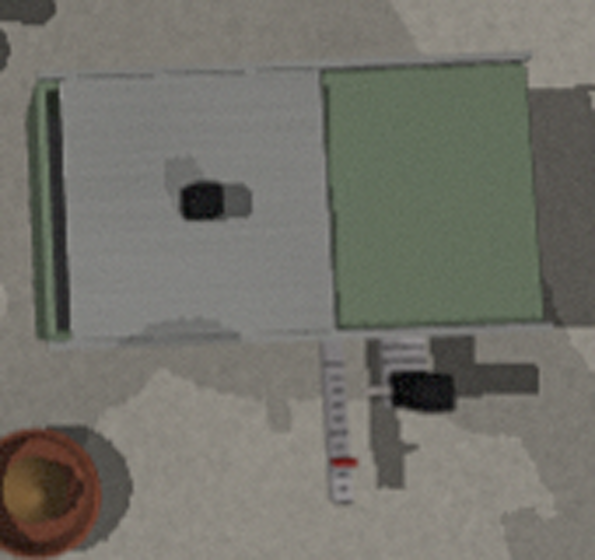

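```bash
cat >> h.py <<'E'
def scraps(im,verbose=True):
    """im BGR top image. Board region scraps"""
    hsv=cv2.cvtColor(im,cv2.COLOR_BGR2HSV); out=[]
    for kind,lo,hi,z in (('orange',(5,190,120),(14,255,255),.040),('cob',(18,90,90),(27,255,255),.050),('rind',(28,40,110),(50,160,255),.050)):
        m=cv2.inRange(hsv,lo,hi); m[:, 330:]=0; m[:, :110]=0; m[:185]=0; m[300:]=0
        m=cv2.morphologyEx(m,cv2.MORPH_CLOSE,np.ones((5,5)))
        for c in cv2.findContours(m,cv2.RETR_EXTERNAL,cv2.CHAIN_APPROX_NONE)[0]:
            if cv2.contourArea(c)<60: continue
            (u,v),(w,h),a=cv2.minAreaRect(c)
            b=cv2.boxPoints(((u,v),(w,h),a)); B=np.array([cast('top',p,z) for p in b])
            e1=B[1]-B[0];e2=B[2]-B[1]
            e=e1 if np.linalg.norm(e1)>np.linalg.norm(e2) else e2
            out.append((kind,B.mean(0),np.degrees(np.arctan2(e[1],e[0]))%180))
            if verbose: print(kind,'px',round(u),round(v),'xyz',B.mean(0).round(3),'dims',np.linalg.norm(e1).round(3),np.linalg.norm(e2).round(3),'ang',out[-1][2].round(1),'area',cv2.contourArea(c))
    return out
E
python3 - <<'E'
from h import *
t=cv2.imread('pics/top0.png'); hsv=cv2.cvtColor(t,cv2.COLOR_BGR2HSV)
for p in ((255,216),(257,263),(165,222),(210,265),(210,222),(162,267),(145,272),(387,282),(230,200)): print(p,hsv[p[1],p[0]])
scraps(t)
T=lambda x,y:(290+x/3.5,150+y/3.5)
for n,p,z in (('BL',T(40,82),.147),('FL',T(38,338),.147),('BR',T(526,63),.147),('FR',T(545,322),.147),('lid FL',T(70,333),.153),('lid BL',T(60,82),.153),('lidFR',T(337,326),.153),('lidBR',T(322,72),.153),('knobtop',T(201,201),.187),('mark',T(344,461),.096),('ptr',T(374,391),.092),('post',T(415,390),.152),('rail end',T(343,500),.08)):
    print(n,np.round(p,1),cast('top',p,z).round(4))
E
```

```text
(255, 216) [ 12 173 159]
(257, 263) [ 13 182 153]
(165, 222) [ 20 118 145]
(210, 265) [ 19 129 144]
(210, 222) [ 32  64 167]
(162, 267) [ 32  65 169]
(145, 272) [ 23  30 134]
(387, 282) [  1 176 120]
(230, 200) [ 10 133 100]
cob px 209 264 xyz [0.461 0.217 0.05 ] dims 0.095 0.032 ang 105.6 area 390.5
cob px 164 222 xyz [0.573 0.338 0.05 ] dims 0.028 0.097 ang 19.3 area 330.0
cob px 247 188 xyz [0.662 0.118 0.05 ] dims 0.085 0.016 ang 89.8 area 84.0
rind px 161 266 xyz [0.456 0.341 0.05 ] dims 0.106 0.03 ang 130.5 area 249.5
rind px 210 222 xyz [0.571 0.217 0.05 ] dims 0.03 0.104 ang 86.4 area 242.5
BL [301.4 173.4] [ 0.6841 -0.0216  0.147 ]
FL [300.9 246.6] [ 0.5079 -0.0187  0.147 ]
BR [440.3 168. ] [ 0.6955 -0.3562  0.147 ]
FR [445.7 242. ] [ 0.5177 -0.3624  0.147 ]
lid FL [310.  245.1] [ 0.5113 -0.04    0.153 ]
lid BL [307.1 173.4] [ 0.683 -0.035  0.153]
lidFR [386.3 243.1] [ 0.5154 -0.2204  0.153 ]
lidBR [382.  170.6] [ 0.689  -0.2147  0.153 ]
knobtop [347.4 207.4] [ 0.5977 -0.1242  0.187 ]
mark [388.3 281.7] [ 0.4192 -0.2384  0.096 ]
ptr [396.9 261.7] [ 0.4683 -0.2624  0.092 ]
post [408.6 261.4] [ 0.4724 -0.2717  0.152 ]
rail end [388.  292.9] [ 0.3898 -0.2413  0.08  ]
```

```bash
python3 - <<'E'
from h import *
t=cv2.imread('pics/top0.png'); 
print('knob two',two((347.4,207.4),(326,236)))
print('bottle top',cast('top',(228,131),.226),'garlic',cast('top',(261,159),.1))
print('post side', two((408.6,261.4),(325,345)))
go([(0.598,-0.124,0.26,91.8),(0.598,-0.124,0.177,91.8)])
E
```

```text
knob two (array([ 0.60060947, -0.12795344,  0.17161907]), np.float64(0.0037152860991182574))
bottle top [0.76662575 0.14616344 0.226     ] garlic [0.72979861 0.0783226  0.1       ]
post side (array([ 0.4738974 , -0.27886721,  0.13579019]), np.float64(0.005794803373602066))
at [ 0.1373 -0.6092  0.257 ] yaw -77.3 open 1.001 F [ 0.3  0.2 -0.2] t 0.1
-> (0.598, -0.124, 0.26, np.float64(-88.2)) [-1.24, -1.854, -0.008, 0.0, 0.001, 0.061] rows>=10.7
-> (0.598, -0.124, 0.177, np.float64(-88.2)) [-1.239, -1.854, 0.269, 0.0, 0.001, 0.061] rows>=10.8
```

>>> {"method": "play_rows", "body": {
  "deltas": [
    [[-1, -0.12, -0.18, 0, 0, 0, 0.02], [-1, -0.24, -0.36, 0, 0, 0, 0.04], [-1, -0.36, -0.54, 0, 0, 0, 0.061], [-1, -0.48, -0.72, 0, 0, 0, 0.061], [-1, -0.58, -0.88, 0, 0, 0, 0.061]]
  ]
}}

```text
clock: 0.72
tool_pos: [0.3548, -0.3825, 0.2571]
eef_rot: [0.718, -0.696, -0.001, -0.0]
contact_force: [1.2, -0.2, 0.3]
opening: 0.998
```

```bash
python3 - <<'E'
from h import *
go([(0.598,-0.126,0.26,91.8),(0.598,-0.126,0.177,91.8)])
E
```

```text
at [ 0.3548 -0.3825  0.2571] yaw -88.3 open 0.998 F [ 1.2 -0.2  0.3] t 0.72
-> (0.598, -0.126, 0.26, np.float64(-88.2)) [-0.83, -0.836, -0.009, 0.0, 0.001, -0.0] rows>=5.7
-> (0.598, -0.126, 0.177, np.float64(-88.2)) [-0.83, -0.836, 0.268, 0.0, 0.001, -0.0] rows>=5.8
```

>>> {"method": "play_rows", "body": {
  "deltas": [
    [[-1, -0.16, -0.16, 0, 0, 0, 0], [-1, -0.32, -0.32, 0, 0, 0, 0], [-1, -0.48, -0.48, 0, 0, 0, 0], [-1, -0.64, -0.64, 0, 0, 0, 0], [-0.4, -0.79, -0.8, 0, 0, 0, 0]]
  ]
}}

```text
clock: 1.35
tool_pos: [0.5697, -0.1557, 0.2571]
eef_rot: [0.718, -0.696, -0.001, -0.0]
contact_force: [0.9, -0.8, -0.4]
opening: 0.914
```

```bash
python3 - <<'E'
from h import *
go([(0.598,-0.126,0.26,91.8),(0.598,-0.126,0.177,91.8)])
snap('top','t1',(290,150,460,310),3.5);snap('side','s1')
E
```

```text
at [ 0.5697 -0.1557  0.2571] yaw -88.3 open 0.914 F [ 0.9 -0.8 -0.4] t 1.35
-> (0.598, -0.126, 0.26, np.float64(-88.2)) [-0.096, -0.097, -0.01, 0.0, 0.001, -0.0] rows>=0.7
-> (0.598, -0.126, 0.177, np.float64(-88.2)) [-0.096, -0.098, 0.267, 0.0, 0.001, -0.0] rows>=1.4
```

View pics/s1.png

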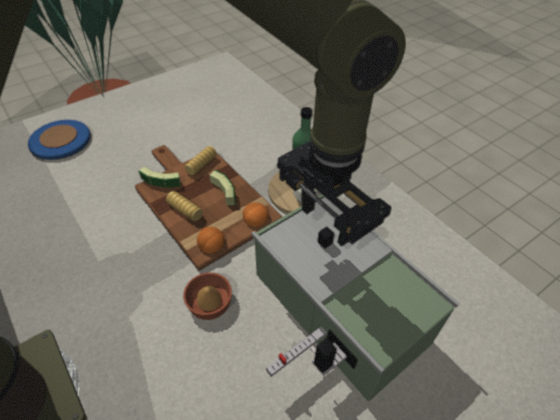

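>>> {"method": "play_rows", "body": {
  "deltas": [
    [[-0.4, -0.096, -0.097, 0, 0, 0, 0], [-0.4, -0.096, -0.097, 0.12, 0, 0, 0], [-0.4, -0.096, -0.097, 0.267, 0, 0, 0], [-0.4, -0.096, -0.097, 0.267, 0, 0, 0]]
  ]
}}

```text
clock: 1.95
tool_pos: [0.6012, -0.1178, 0.1752]
eef_rot: [0.722, -0.692, -0.003, -0.003]
contact_force: [-0.1, -0.1, -0.6]
opening: 0.696
```

>>> {"method": "play_rows", "body": {
  "deltas": [
    [[1, 0, 0, 0, 0, 0, 0], [1, 0, 0, 0, 0, 0, 0], [1, 0, 0, 0, 0, 0, 0], [1, 0, 0, 0, 0, 0, 0]]
  ],
  "force": 25
}}

```text
clock: 2.45
tool_pos: [0.6009, -0.1187, 0.1753]
eef_rot: [0.722, -0.692, -0.002, -0.003]
contact_force: [-0.4, -0.6, -1.2]
opening: 0.27
```

```bash
python3 - <<'E'
from h import *
go([(0.6026,-0.274,0.177,91.8)])
E
```

```text
at [ 0.6009 -0.1187  0.1753] yaw -87.6 open 0.27 F [-0.4 -0.6 -1.2] t 2.45
-> (0.6026, -0.274, 0.177, np.float64(-88.2)) [0.517, 0.016, -0.009, -0.0, 0.002, 0.003] rows>=2.5
```

>>> {"method": "play_rows", "body": {
  "deltas": [
    [[1, 0.12, 0.003, 0, 0, 0, 0], [1, 0.24, 0.006, 0, 0, 0, 0], [1, 0.36, 0.01, 0, 0, 0, 0], [1, 0.46, 0.013, 0, 0, 0, 0], [1, 0.52, 0.016, 0, 0, 0, 0]]
  ]
}}

```text
clock: 3.08
tool_pos: [0.6062, -0.2743, 0.1754]
eef_rot: [0.722, -0.692, 0.0, -0.006]
contact_force: [6.9, 2.3, -0.3]
opening: 0.271
```

>>> {"method": "play_rows", "body": {
  "deltas": [
    [[1, 0.06, 0, 0, 0, 0, 0], [1, 0.06, 0, 0, 0, 0, 0]]
  ]
}}

```text
clock: 3.32
tool_pos: [0.6071, -0.2843, 0.1749]
eef_rot: [0.724, -0.69, -0.005, -0.009]
contact_force: [-1.0, 3.7, 0.4]
opening: 0.422
```

```bash
python3 - <<'E'
from h import *
snap('top','t2',(110,150,470,310),2.2)
go([(0.6026,-0.274,0.25,91.8)])
E
```

```text
at [ 0.6072 -0.2867  0.175 ] yaw -87.4 open 0.481 F [-0.3  4.2 -0.9] t 3.38
-> (0.6026, -0.274, 0.25, np.float64(-88.2)) [-0.047, 0.012, -0.25, -0.002, 0.005, 0.005] rows>=1.2
```

View pics/t2.png

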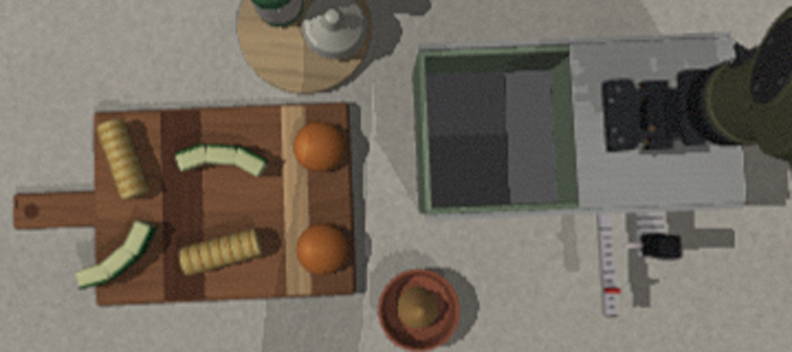

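```bash
python3 - <<'E'
from h import *
for p in ((570,50),(578,205)):print(cast('top',(110+p[0]/2.2,150+p[1]/2.2),.153).round(4))
E
```

```text
[ 0.6839 -0.1837  0.153 ]
[ 0.5154 -0.1884  0.153 ]
```

>>> {"method": "play_rows", "body": {
  "deltas": [
    [[1, 0, 0, 0, 0, 0, 0], [1, 0, 0, 0, 0, 0, 0]]
  ]
}}

```text
clock: 3.62
tool_pos: [0.6069, -0.278, 0.1748]
eef_rot: [0.725, -0.689, -0.009, -0.011]
contact_force: [-3.2, 15.4, 5.7]
opening: 0.266
```

>>> {"method": "play_rows", "body": {
  "deltas": [
    [[-0.3, 0, 0, 0, 0, 0, 0], [-0.3, 0, 0, 0, 0, 0, 0], [-0.3, 0, 0, -0.2, 0, 0, 0], [-0.8, 0, 0, -0.35, 0, 0, 0], [-1, 0, 0, -0.35, 0, 0, 0]]
  ]
}}

```text
clock: 4.25
tool_pos: [0.6088, -0.2835, 0.2844]
eef_rot: [0.724, -0.69, -0.004, -0.013]
contact_force: [0.3, -0.1, -0.4]
opening: 0.816
```

```bash
sed -i "s/(5,190,120),(14,255,255),.040/(8,155,110),(15,255,255),.035/" h.py; sed -i "s/m\[:185\]=0/m[:190]=0/; s/<60: continue/<100: continue/" h.py; python3 - <<'E'
from h import *
im=snap('top','t3',(110,150,470,310),2.2)
scraps(im)
go([(0.6026,-0.25,0.25,91.8)])
E
```

```text
orange px 254 263 xyz [0.463 0.101 0.035] dims 0.045 0.053 ang 180.0 area 269.5
orange px 252 216 xyz [0.588 0.106 0.035] dims 0.043 0.054 ang 180.0 area 259.0
cob px 209 264 xyz [0.461 0.217 0.05 ] dims 0.095 0.033 ang 105.2 area 403.5
cob px 164 222 xyz [0.573 0.337 0.05 ] dims 0.028 0.097 ang 20.3 area 339.0
rind px 162 266 xyz [0.457 0.34  0.05 ] dims 0.104 0.03 ang 130.5 area 251.5
rind px 210 222 xyz [0.571 0.217 0.05 ] dims 0.03 0.104 ang 86.4 area 250.0
at [ 0.6073 -0.2827  0.2817] yaw -87.2 open 0.861 F [-0.4  0.2 -0.7] t 4.3
-> (0.6026, -0.25, 0.25, np.float64(-88.2)) [-0.107, 0.011, 0.108, -0.002, 0.008, 0.006] rows>=0.7
```

View pics/t3.png

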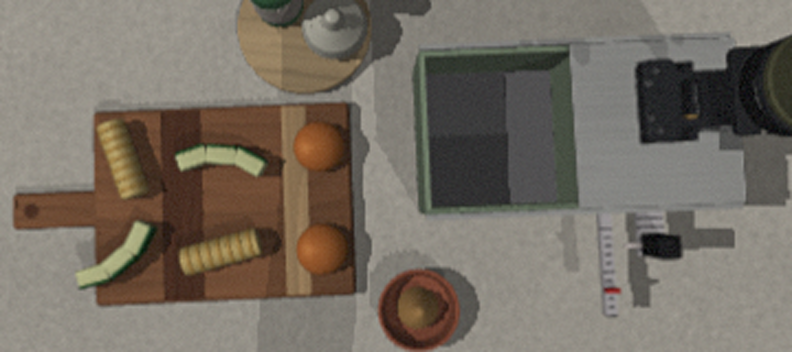

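```bash
sed -i "s/(8,155,110),(15,255,255),.035/(6,150,60),(15,255,255),.035/" h.py; python3 - <<'E'
from h import *
print(cast('top',(255.5,216.8),.03),cast('top',(255.9,263.2),.03))
t=cv2.imread('pics/top0.png');[print(s) for s in scraps(t,False)[:4]]
go([(0.587,0.097,0.22,91.8)])
E
```

```text
[0.58636992 0.09644466 0.03      ] [0.46203719 0.09526287 0.03      ]
('orange', array([0.46280481, 0.0945156 , 0.035     ]), np.float64(52.14129581748263))
('orange', array([0.51902328, 0.26261743, 0.035     ]), np.float64(12.007585223579298))
('orange', array([0.58696161, 0.09748647, 0.035     ]), np.float64(179.91329332014027))
('cob', array([0.46134895, 0.21732184, 0.05      ]), np.float64(105.61401804172121))
at [ 0.6073 -0.2827  0.2817] yaw -87.2 open 0.861 F [-0.4  0.2 -0.7] t 4.3
-> (0.587, 0.097, 0.22, np.float64(-88.2)) [-1.262, 0.008, 0.238, -0.002, 0.008, 0.006] rows>=6.2
```

>>> {"method": "play_rows", "body": {
  "deltas": [
    [[-1, -0.2, 0, 0, 0, 0, 0.006], [-1, -0.4, 0, 0, 0, 0.008, 0.006], [-1, -0.6, 0, 0, 0, 0.008, 0.006], [-1, -0.8, 0, 0.1, 0, 0.008, 0.006], [-1, -1, 0.005, 0.2, 0, 0.008, 0.006]]
  ]
}}

```text
clock: 4.92
tool_pos: [0.5914, 0.0112, 0.2316]
eef_rot: [0.717, -0.697, 0.002, -0.002]
contact_force: [0.6, 0.7, 0.3]
opening: 1.003
```

```bash
python3 - <<'E'
from h import *
go([(0.587,0.097,0.15,91.8),(0.587,0.097,0.043,91.8)])
E
```

```text
at [0.5914 0.0112 0.2316] yaw -88.3 open 1.003 F [0.6 0.7 0.3] t 4.92
-> (0.587, 0.097, 0.15, np.float64(-88.2)) [-0.286, 0.008, 0.272, -0.002, 0.0, -0.001] rows>=1.9
-> (0.587, 0.097, 0.043, np.float64(-88.2)) [-0.286, 0.01, 0.628, -0.002, 0.0, -0.001] rows>=3.3
```

>>> {"method": "play_rows", "body": {
  "deltas": [
    [[-1, -0.2, 0.008, 0.1, 0, 0, 0], [-1, -0.286, 0.009, 0.25, 0, 0, 0], [-1, -0.286, 0.009, 0.4, 0, 0, 0], [-1, -0.286, 0.01, 0.55, 0, 0, 0], [-1, -0.286, 0.01, 0.628, 0, 0, 0]]
  ]
}}

```text
clock: 5.55
tool_pos: [0.5845, 0.0959, 0.0392]
eef_rot: [0.717, -0.697, 0.001, 0.001]
contact_force: [-0.8, -4.9, 39.2]
opening: 1.0
```

>>> {"method": "play_rows", "body": {
  "deltas": [
    [[-1, 0, 0, 0, 0, 0, 0], [1, 0, 0, 0, 0, 0, 0], [1, 0, 0, 0, 0, 0, 0], [1, 0, 0, 0, 0, 0, 0], [1, 0, 0, 0, 0, 0, 0]]
  ],
  "force": 20
}}

```text
clock: 6.18
tool_pos: [0.5851, 0.0971, 0.0395]
eef_rot: [0.718, -0.697, 0.001, -0.001]
contact_force: [-0.9, 2.5, 10.3]
opening: 0.699
```

```bash
python3 - <<'E'
from h import *
go([(0.587,0.095,0.22,91.8),(0.599,-0.105,0.24,91.8)])
E
```

```text
at [0.5851 0.0971 0.0395] yaw -88.3 open 0.699 F [-0.9  2.5 10.3] t 6.17
-> (0.587, 0.095, 0.22, np.float64(-88.2)) [0.007, -0.007, -0.602, -0.001, -0.0, -0.001] rows>=2.9
-> (0.599, -0.105, 0.24, np.float64(-88.2)) [0.675, -0.028, -0.668, -0.001, -0.0, -0.001] rows>=4.6
```

>>> {"method": "play_rows", "body": {
  "deltas": [
    [[1, 0, 0, -0.15, 0, 0, 0], [1, 0, 0, -0.34, 0, 0, 0], [1, 0.02, 0, -0.52, 0, 0, 0], [1, 0.18, -0.01, -0.62, 0, 0, 0], [1, 0.36, -0.02, -0.62, 0, 0, 0]]
  ]
}}

```text
clock: 6.8
tool_pos: [0.595, -0.0114, 0.227]
eef_rot: [0.718, -0.696, 0.002, -0.002]
contact_force: [0.7, -0.5, -1.2]
opening: 0.698
```

```bash
python3 - <<'E'
from h import *
go([(0.62,-0.105,0.22,91.8),(0.62,-0.105,0.15,91.8)])
E
```

```text
at [ 0.595  -0.0114  0.227 ] yaw -88.2 open 0.698 F [ 0.7 -0.5 -1.2] t 6.8
-> (0.62, -0.105, 0.22, np.float64(-88.2)) [0.314, -0.073, 0.024, -0.002, -0.0, 0.0] rows>=1.6
-> (0.62, -0.105, 0.15, np.float64(-88.2)) [0.314, -0.072, 0.257, -0.002, -0.0, 0.0] rows>=2.0
```

>>> {"method": "play_rows", "body": {
  "deltas": [
    [[1, 0.16, -0.04, 0, 0, 0, 0], [1, 0.314, -0.073, 0.02, 0, 0, 0], [1, 0.314, -0.073, 0.15, 0, 0, 0], [1, 0.314, -0.073, 0.257, 0, 0, 0], [-0.8, 0.314, -0.073, 0.257, 0, 0, 0]]
  ]
}}

```text
clock: 7.42
tool_pos: [0.6174, -0.1051, 0.1463]
eef_rot: [0.718, -0.696, -0.001, 0.001]
contact_force: [0.1, 0.2, 0.5]
opening: 0.79
```

>>> {"method": "play_rows", "body": {
  "deltas": [
    [[-1, 0, 0, 0, 0, 0, 0], [-1, 0, 0, 0, 0, 0, 0], [-1, 0, 0, -0.15, 0, 0, 0], [-1, 0, 0, -0.3, 0, 0, 0]]
  ]
}}

```text
clock: 7.92
tool_pos: [0.6178, -0.1051, 0.2383]
eef_rot: [0.718, -0.696, -0.001, 0.0]
contact_force: [1.3, 0.5, -0.6]
opening: 1.0
```

```bash
python3 - <<'E'
from h import *
im=snap('top','t4',(110,150,470,310),2.2)
scraps(im)
go([(0.4625,0.0945,0.23,91.8)])
E
```

```text
orange px 256 263 xyz [0.463 0.094 0.035] dims 0.061 0.061 ang 146.2 area 396.0
cob px 209 264 xyz [0.461 0.217 0.05 ] dims 0.095 0.034 ang 105.2 area 414.0
cob px 164 222 xyz [0.573 0.336 0.05 ] dims 0.032 0.097 ang 18.7 area 380.5
rind px 162 267 xyz [0.456 0.341 0.05 ] dims 0.105 0.03 ang 130.5 area 262.5
rind px 210 222 xyz [0.572 0.217 0.05 ] dims 0.031 0.104 ang 86.4 area 261.0
at [ 0.6213 -0.1055  0.245 ] yaw -88.2 open 0.997 F [1.6 0.1 2.7] t 7.97
-> (0.4625, 0.0945, 0.23, np.float64(-88.2)) [-0.683, 0.509, 0.044, -0.003, -0.0, -0.0] rows>=4.1
```

View pics/t4.png

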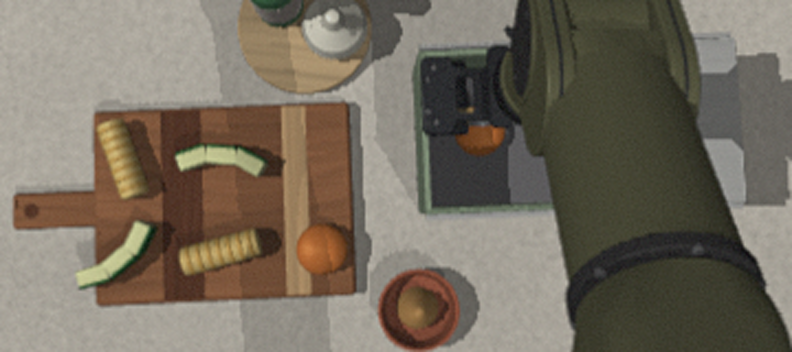

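>>> {"method": "play_rows", "body": {
  "deltas": [
    [[-1, -0.16, 0.12, 0, 0, 0, 0], [-1, -0.32, 0.24, 0, 0, 0, 0], [-1, -0.48, 0.36, 0.04, 0, 0, 0], [-1, -0.64, 0.48, 0.1, 0, 0, 0], [-1, -0.683, 0.509, 0.2, 0, 0, 0]]
  ]
}}

```text
clock: 8.6
tool_pos: [0.4617, 0.0983, 0.1844]
eef_rot: [0.72, -0.694, 0.004, -0.005]
contact_force: [1.4, 0.3, 0.0]
opening: 1.001
```

```bash
python3 - <<'E'
from h import *
go([(0.463,0.0945,0.1,91.8),(0.463,0.0945,0.046,91.8)])
E
```

```text
at [0.4617 0.0983 0.1844] yaw -87.9 open 1.001 F [1.4 0.3 0. ] t 8.6
-> (0.463, 0.0945, 0.1, np.float64(-88.2)) [0.013, -0.0, 0.281, -0.004, 0.0, 0.002] rows>=1.4
-> (0.463, 0.0945, 0.046, np.float64(-88.2)) [0.013, 0.002, 0.461, -0.004, 0.0, 0.002] rows>=2.2
```

>>> {"method": "play_rows", "body": {
  "deltas": [
    [[-1, 0.013, 0, 0.13, 0, 0, 0.002], [-1, 0.013, 0, 0.27, 0, 0, 0.002], [-1, 0.013, 0, 0.38, 0, 0, 0.002], [-1, 0.013, 0, 0.44, 0, 0, 0.002], [-1, 0.013, 0, 0.461, 0, 0, 0.002]]
  ]
}}

```text
clock: 9.22
tool_pos: [0.4641, 0.0948, 0.0458]
eef_rot: [0.718, -0.696, 0.004, -0.005]
contact_force: [-0.2, 0.2, 0.1]
opening: 1.0
```

>>> {"method": "play_rows", "body": {
  "deltas": [
    [[1, 0, 0, 0, 0, 0, 0], [1, 0, 0, 0, 0, 0, 0], [1, 0, 0, 0, 0, 0, 0], [1, 0, 0, 0, 0, 0, 0]]
  ]
}}

```text
clock: 9.72
tool_pos: [0.4646, 0.095, 0.0466]
eef_rot: [0.718, -0.696, 0.005, -0.006]
contact_force: [-0.7, 0.7, 6.7]
opening: 0.694
```

```bash
python3 - <<'E'
from h import *
go([(0.463,0.095,0.22,91.8),(0.57,-0.105,0.23,91.8)])
E
```

```text
at [0.4646 0.095  0.0466] yaw -88.2 open 0.694 F [-0.7  0.7  6.7] t 9.72
-> (0.463, 0.095, 0.22, np.float64(-88.2)) [-0.001, -0.003, -0.578, -0.005, 0.001, -0.0] rows>=2.8
-> (0.57, -0.105, 0.23, np.float64(-88.2)) [0.676, -0.34, -0.607, -0.005, 0.001, -0.0] rows>=4.7
```

>>> {"method": "play_rows", "body": {
  "deltas": [
    [[1, 0, 0, -0.18, 0, 0, 0], [1, 0, 0, -0.36, 0, 0, 0], [1, 0.05, -0.02, -0.53, 0, 0, 0], [1, 0.2, -0.1, -0.61, 0, 0, 0], [1, 0.37, -0.19, -0.62, 0, 0, 0]]
  ]
}}

```text
clock: 10.35
tool_pos: [0.5236, -0.0149, 0.2358]
eef_rot: [0.719, -0.695, 0.006, -0.008]
contact_force: [0.4, -0.2, -0.7]
opening: 0.7
```

```bash
python3 - <<'E'
from h import *
go([(0.568,-0.105,0.22,91.8),(0.568,-0.105,0.155,91.8)])
E
```

```text
at [ 0.5236 -0.0149  0.2358] yaw -88.1 open 0.7 F [ 0.4 -0.2 -0.7] t 10.35
-> (0.568, -0.105, 0.22, np.float64(-88.2)) [0.305, -0.137, 0.055, -0.006, 0.001, 0.001] rows>=1.6
-> (0.568, -0.105, 0.155, np.float64(-88.2)) [0.306, -0.133, 0.271, -0.006, 0.001, 0.001] rows>=2.1
```

>>> {"method": "play_rows", "body": {
  "deltas": [
    [[1, 0.16, -0.07, 0, 0, 0, 0], [1, 0.306, -0.133, 0.02, 0, 0, 0], [1, 0.306, -0.133, 0.15, 0, 0, 0], [1, 0.306, -0.133, 0.26, 0, 0, 0], [-0.8, 0.306, -0.133, 0.26, 0, 0, 0]]
  ]
}}

```text
clock: 10.98
tool_pos: [0.566, -0.1049, 0.1564]
eef_rot: [0.719, -0.695, 0.004, -0.006]
contact_force: [0.3, 0.2, 0.8]
opening: 0.787
```

>>> {"method": "play_rows", "body": {
  "deltas": [
    [[-1, 0, 0, 0, 0, 0, 0], [-1, 0, 0, 0, 0, 0, 0], [-1, 0, 0, -0.15, 0, 0, 0], [-1, 0, 0, -0.3, 0, 0, 0]]
  ]
}}

```text
clock: 11.48
tool_pos: [0.5648, -0.1052, 0.2484]
eef_rot: [0.719, -0.695, 0.004, -0.007]
contact_force: [0.2, 0.5, -0.1]
opening: 1.0
```

```bash
python3 - <<'E'
from h import *
im=snap('top','t5',(110,150,470,310),2.2)
scraps(im)
print(get_state()['q'].round(2))
go([(0.461,0.217,0.2,15.3)])
E
```

```text
cob px 209 264 xyz [0.461 0.217 0.05 ] dims 0.095 0.034 ang 105.2 area 410.5
cob px 164 222 xyz [0.573 0.336 0.05 ] dims 0.031 0.097 ang 19.9 area 367.0
rind px 161 266 xyz [0.456 0.341 0.05 ] dims 0.105 0.03 ang 130.5 area 259.0
rind px 210 222 xyz [0.571 0.217 0.05 ] dims 0.031 0.104 ang 86.3 area 257.5
[ 0.19  0.62 -0.14  1.74  0.11  0.77 -1.54]
at [ 0.5681 -0.1056  0.2546] yaw -88.1 open 0.997 F [-0.1 -0.2  2. ] t 11.53
-> (0.461, 0.217, 0.2, np.float64(-164.7)) [-1.086, 0.326, 0.175, -0.007, 0.006, 0.426] rows>=7.2
```

View pics/t5.png

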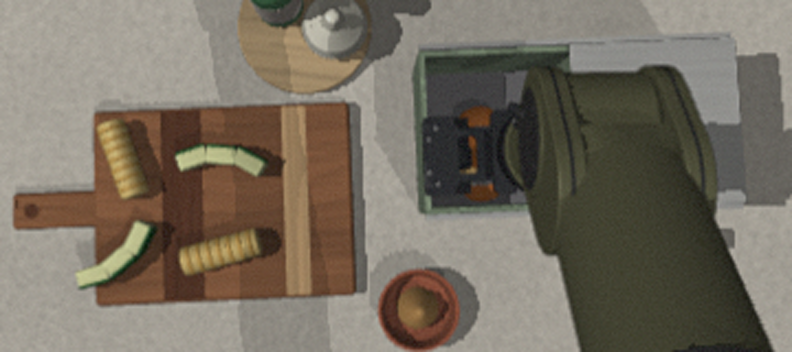

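>>> {"method": "play_rows", "body": {
  "deltas": [
    [[-1, -0.2, 0.06, 0, 0, 0, 0.058], [-1, -0.4, 0.12, 0, 0, 0, 0.116], [-1, -0.6, 0.18, 0, 0, 0, 0.175], [-1, -0.79, 0.24, 0.06, 0, 0, 0.23], [-1, -0.98, 0.3, 0.12, 0, 0, 0.29]]
  ]
}}

```text
clock: 12.15
tool_pos: [0.4694, 0.1872, 0.2176]
eef_rot: [-0.339, 0.941, -0.003, 0.014]
contact_force: [-1.2, 1.1, -1.1]
opening: 1.0
```

```bash
python3 - <<'E'
from h import *
go([(0.461,0.217,0.12,15.3),(0.461,0.217,0.045,15.3)])
E
```

```text
at [0.4694 0.1872 0.2176] yaw -140.3 open 1.0 F [-1.2  1.1 -1.1] t 12.15
-> (0.461, 0.217, 0.12, np.float64(-164.7)) [-0.034, 0.099, 0.325, -0.003, 0.009, 0.135] rows>=2.3
-> (0.461, 0.217, 0.045, np.float64(-164.7)) [-0.027, 0.103, 0.575, -0.003, 0.009, 0.135] rows>=2.8
```

>>> {"method": "play_rows", "body": {
  "deltas": [
    [[-1, -0.034, 0.08, 0.1, 0, 0, 0.055], [-1, -0.034, 0.1, 0.2, -0.003, 0.009, 0.11], [-1, -0.03, 0.1, 0.3, -0.003, 0.009, 0.135], [-1, -0.03, 0.103, 0.42, -0.003, 0.009, 0.135], [-1, -0.027, 0.103, 0.5, -0.003, 0.009, 0.135]]
  ]
}}

```text
clock: 12.78
tool_pos: [0.4604, 0.2178, 0.0668]
eef_rot: [-0.134, 0.991, 0.001, 0.0]
contact_force: [0.3, -0.1, 0.2]
opening: 1.0
```

```bash
python3 - <<'E'
from h import *
go([(0.461,0.217,0.045,15.3)])
E
```

```text
at [0.4604 0.2178 0.0668] yaw -164.6 open 1.0 F [ 0.3 -0.1  0.2] t 12.78
-> (0.461, 0.217, 0.045, np.float64(-164.7)) [-0.001, -0.003, 0.073, 0.0, 0.0, 0.001] rows>=0.3
```

>>> {"method": "play_rows", "body": {
  "deltas": [
    [[-1, 0, 0, 0.073, 0, 0, 0], [1, 0, 0, 0.073, 0, 0, 0], [1, 0, 0, 0.073, 0, 0, 0], [1, 0, 0, 0.073, 0, 0, 0], [1, 0, 0, 0.073, 0, 0, 0]]
  ]
}}

```text
clock: 13.4
tool_pos: [0.4607, 0.2182, 0.0457]
eef_rot: [-0.134, 0.991, 0.001, 0.001]
contact_force: [0.2, 0.2, 0.3]
opening: 0.57
```

```bash
python3 - <<'E'
from h import *
go([(0.461,0.217,0.045,15.3),(0.599,-0.09,0.24,15.3),(0.599,-0.09,0.24,60)])
E
```

```text
at [0.4607 0.2182 0.0457] yaw -164.6 open 0.57 F [0.2 0.2 0.3] t 13.4
-> (0.461, 0.217, 0.045, np.float64(-164.7)) [0.0, -0.004, 0.002, 0.0, 0.001, 0.001] rows>=0.0
-> (0.599, -0.09, 0.24, np.float64(-164.7)) [-0.172, -1.112, -0.649, 0.0, 0.001, 0.001] rows>=6.2
-> (0.599, -0.09, 0.24, np.float64(-120.0)) [-0.172, -1.112, -0.649, 0.0, 0.001, -0.248] rows>=6.2
```

>>> {"method": "play_rows", "body": {
  "deltas": [
    [[1, 0, 0, 0, 0, 0, 0], [1, 0, 0, 0, 0, 0, 0], [1, 0, 0, -0.1, 0, 0, 0]]
  ]
}}

```text
clock: 13.78
tool_pos: [0.4597, 0.2177, 0.0748]
eef_rot: [-0.134, 0.991, 0.001, -0.001]
contact_force: [-0.1, -0.6, -0.3]
opening: 0.433
```

>>> {"method": "play_rows", "body": {
  "deltas": [
    [[1, 0, 0, -0.18, 0, 0, 0], [1, 0, -0.02, -0.36, 0, 0, 0], [1, -0.02, -0.15, -0.5, 0, 0, 0], [1, -0.05, -0.34, -0.56, 0, 0, 0], [1, -0.08, -0.54, -0.58, 0, 0, 0]]
  ]
}}

```text
clock: 14.4
tool_pos: [0.5271, 0.067, 0.2497]
eef_rot: [-0.135, 0.991, 0.001, 0.0]
contact_force: [1.3, 0.7, -0.8]
opening: 0.428
```

```bash
python3 - <<'E'
from h import *
go([(0.599,-0.105,0.24,10),(0.599,-0.105,0.165,10)])
E
```

```text
at [0.5271 0.067  0.2497] yaw -164.5 open 0.428 F [ 1.3  0.7 -0.8] t 14.4
-> (0.599, -0.105, 0.24, np.float64(-170.0)) [-0.078, -0.617, 0.032, 0.001, 0.0, 0.031] rows>=3.0
-> (0.599, -0.105, 0.165, np.float64(-170.0)) [-0.077, -0.617, 0.282, 0.001, 0.0, 0.031] rows>=3.3
```

>>> {"method": "play_rows", "body": {
  "deltas": [
    [[1, -0.025, -0.2, 0, 0, 0, 0.01], [1, -0.05, -0.4, 0, 0, 0, 0.02], [1, -0.078, -0.6, 0.05, 0, 0, 0.03], [1, -0.078, -0.617, 0.2, 0, 0, 0.03], [1, -0.078, -0.617, 0.282, 0, 0, 0.03]]
  ]
}}

```text
clock: 15.02
tool_pos: [0.5979, -0.1059, 0.1625]
eef_rot: [-0.087, 0.996, 0.001, -0.001]
contact_force: [0.0, 1.1, -0.6]
opening: 0.43
```

>>> {"method": "play_rows", "body": {
  "deltas": [
    [[-0.4, 0, 0, 0, 0, 0, 0], [-0.6, 0, 0, 0, 0, 0, 0], [-1, 0, 0, -0.1, 0, 0, 0], [-1, 0, 0, -0.28, 0, 0, 0]]
  ]
}}

```text
clock: 15.52
tool_pos: [0.5977, -0.1055, 0.2475]
eef_rot: [-0.087, 0.996, 0.002, -0.002]
contact_force: [0.8, 0.1, 0.3]
opening: 0.858
```

```bash
python3 - <<'E'
from h import *
im=snap('top','t6',(110,150,470,310),2.2)
scraps(im)
go([(0.573,0.216,0.2,-3.6)])
E
```

```text
cob px 164 222 xyz [0.573 0.336 0.05 ] dims 0.031 0.096 ang 21.0 area 376.5
rind px 161 266 xyz [0.456 0.341 0.05 ] dims 0.105 0.03 ang 130.5 area 262.5
rind px 210 222 xyz [0.571 0.217 0.05 ] dims 0.031 0.104 ang 86.4 area 251.5
at [ 0.6015 -0.1081  0.2559] yaw -170.0 open 0.906 F [ 1.3 -0.8  5.4] t 15.57
-> (0.573, 0.216, 0.2, np.float64(-183.6)) [-0.092, 1.081, 0.184, -0.001, 0.003, 0.075] rows>=5.3
```

View pics/t6.png

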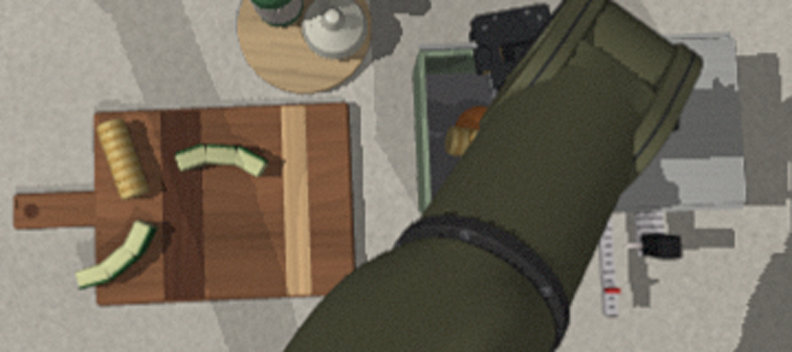

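```bash
python3 - <<'E'
from h import *
print(cast('top',(110+221/2.2,150+154.5/2.2),.05))
for p in ((206,146),(238,148),(205,162),(235,165)): print(cast('top',(110+p[0]/2.2,150+p[1]/2.2),.05).round(4))
E
```

```text
[0.57660309 0.2144218  0.05      ]
[0.5869 0.2325 0.05  ]
[0.5843 0.1941 0.05  ]
[0.5677 0.2335 0.05  ]
[0.5639 0.1975 0.05  ]
```

>>> {"method": "play_rows", "body": {
  "deltas": [
    [[-1, -0.02, 0.2, 0, 0, 0, 0.015], [-1, -0.04, 0.4, 0, 0, 0, 0.03], [-1, -0.06, 0.6, 0, 0, 0, 0.05], [-1, -0.08, 0.8, 0.06, 0, 0, 0.075], [-1, -0.09, 0.98, 0.12, 0, 0, 0.075]]
  ]
}}

```text
clock: 16.2
tool_pos: [0.5756, 0.1847, 0.2207]
eef_rot: [0.025, 1.0, -0.0, 0.006]
contact_force: [4.4, 7.8, -2.5]
opening: 1.003
```

```bash
python3 - <<'E'
from h import *
im=cv2.imread('pics/t6.png')[120:300,60:300]; cv2.imwrite('pics/t6c.png',cv2.resize(im,None,fx=3,fy=3,interpolation=cv2.INTER_CUBIC))
go([(0.575,0.216,0.1,-3.6),(0.575,0.216,0.045,-3.6)])
E
```

```text
at [0.5756 0.1847 0.2207] yaw 177.2 open 1.003 F [ 4.4  7.8 -2.5] t 16.2
-> (0.575, 0.216, 0.1, np.float64(176.4)) [0.012, 0.104, 0.402, -0.0, 0.004, 0.004] rows>=2.0
-> (0.575, 0.216, 0.045, np.float64(176.4)) [0.014, 0.104, 0.586, -0.0, 0.004, 0.004] rows>=2.9
```

View pics/t6c.png

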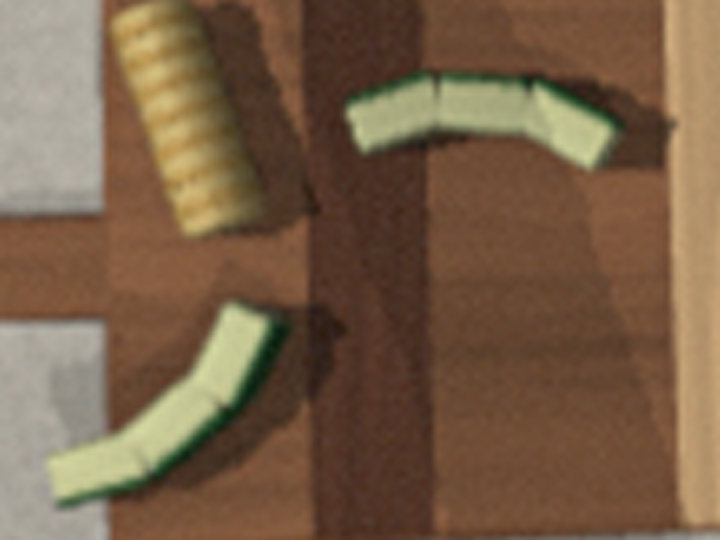

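>>> {"method": "play_rows", "body": {
  "deltas": [
    [[-1, 0.012, 0.1, 0.15, 0, 0.004, 0], [-1, 0.012, 0.1, 0.3, 0, 0.004, 0], [-1, 0.012, 0.1, 0.44, 0, 0.004, 0], [-1, 0.012, 0.1, 0.54, 0, 0.004, 0], [-1, 0.012, 0.1, 0.586, 0, 0.004, 0]]
  ]
}}

```text
clock: 16.82
tool_pos: [0.5708, 0.1941, 0.0449]
eef_rot: [0.009, 1.0, 0.009, 0.002]
contact_force: [0.5, -0.0, 0.6]
opening: 1.0
```

>>> {"method": "play_rows", "body": {
  "deltas": [
    [[1, 0, 0, 0, 0, 0, 0], [1, 0, 0, 0, 0, 0, 0], [1, 0, 0, 0, 0, 0, 0], [1, 0, 0, 0, 0, 0, 0], [1, 0, 0, 0, 0, 0, 0]]
  ]
}}

```text
clock: 17.45
tool_pos: [0.5709, 0.1942, 0.0451]
eef_rot: [0.009, 1.0, 0.009, 0.002]
contact_force: [-0.2, -0.2, -0.6]
opening: 0.455
```

>>> {"method": "play_rows", "body": {
  "deltas": [
    [[1, 0, 0, 0, 0, 0, 0], [1, 0, 0, 0, 0, 0, 0], [1, 0, 0, -0.1, 0, 0, 0]]
  ]
}}

```text
clock: 17.82
tool_pos: [0.5691, 0.1936, 0.0738]
eef_rot: [0.009, 1.0, 0.009, -0.0]
contact_force: [0.4, 0.5, -0.6]
opening: 0.29
```

```bash
python3 - <<'E'
from h import *
go([(0.599,-0.105,0.24,-2),(0.599,-0.105,0.165,-2)])
E
```

```text
at [0.5691 0.1936 0.0738] yaw 179.0 open 0.29 F [ 0.4  0.5 -0.6] t 17.82
-> (0.599, -0.105, 0.24, np.float64(178.0)) [-0.117, -0.983, -0.572, 0.006, -0.0, 0.005] rows>=5.5
-> (0.599, -0.105, 0.165, np.float64(178.0)) [-0.118, -0.988, -0.322, 0.006, -0.0, 0.005] rows>=5.0
```

```bash
python3 - <<'E'
from h import *
print(get_state()['q'].round(2))
snap('side','s7')
E
```

```text
[-0.74  1.03  0.64  1.79 -1.    0.68 -2.65]
```

View pics/s7.png

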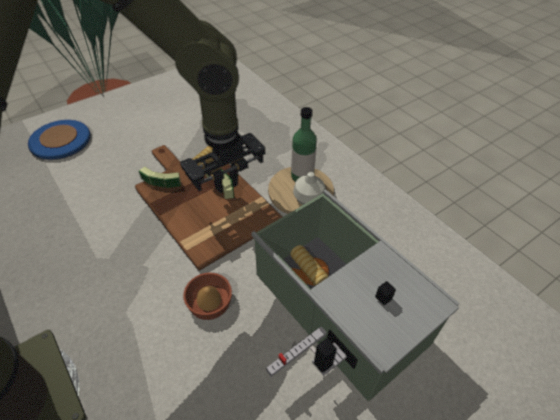

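>>> {"method": "play_rows", "body": {
  "deltas": [
    [[1, 0, 0, -0.18, 0, 0, -0.05], [1, 0, 0, -0.36, 0, 0, -0.1], [1, 0, -0.02, -0.5, 0, 0, -0.155], [1, -0.02, -0.1, -0.56, 0, 0, -0.21], [1, -0.04, -0.22, -0.58, 0, 0, -0.265]]
  ]
}}

```text
clock: 18.5
tool_pos: [0.5821, 0.1247, 0.2523]
eef_rot: [-0.4, 0.916, 0.007, 0.008]
contact_force: [-0.3, -0.7, -0.8]
opening: 0.289
```

```bash
python3 - <<'E'
from h import *
print(get_state()['q'].round(2))
go([(0.599,-0.105,0.24,-90),(0.599,-0.105,0.165,-90)])
E
```

```text
[-0.62  0.73  0.62  1.7  -0.55  0.88 -2.08]
at [0.5821 0.1247 0.2523] yaw -132.9 open 0.289 F [-0.3 -0.7 -0.8] t 18.5
-> (0.599, -0.105, 0.24, np.float64(-90.0)) [0.524, -0.562, 0.027, -0.001, 0.007, -0.238] rows>=4.0
-> (0.599, -0.105, 0.165, np.float64(-90.0)) [0.529, -0.564, 0.276, -0.001, 0.007, -0.238] rows>=4.0
```

>>> {"method": "play_rows", "body": {
  "deltas": [
    [[1, 0.12, -0.13, 0, 0, 0, -0.055], [1, 0.26, -0.28, 0, 0, 0, -0.11], [1, 0.4, -0.42, 0.02, 0, 0, -0.17], [1, 0.52, -0.56, 0.04, 0, 0, -0.22], [1, 0.525, -0.563, 0.16, 0, 0.007, -0.238]]
  ]
}}

```text
clock: 19.12
tool_pos: [0.6001, -0.1139, 0.2019]
eef_rot: [-0.704, 0.71, -0.005, 0.0]
contact_force: [0.6, 0.8, -1.0]
opening: 0.282
```

```bash
python3 - <<'E'
from h import *
print(get_state()['q'].round(2))
go([(0.599,-0.11,0.16,-90)])
E
```

```text
[-0.08  0.76  0.35  1.69 -0.35  0.74 -1.15]
at [ 0.6001 -0.1139  0.2019] yaw -90.5 open 0.282 F [ 0.6  0.8 -1. ] t 19.12
-> (0.599, -0.11, 0.16, np.float64(-90.0)) [-0.014, 0.005, 0.14, -0.003, -0.002, -0.003] rows>=0.7
```

>>> {"method": "play_rows", "body": {
  "deltas": [
    [[1, -0.014, 0.005, 0.14, 0, 0, 0], [-0.3, -0.014, 0.005, 0.14, 0, 0, 0], [-0.5, -0.014, 0.005, 0.14, 0, 0, 0], [-0.8, -0.014, 0.005, 0, 0, 0, 0], [-1, -0.014, 0.005, -0.15, 0, 0, 0]]
  ]
}}

```text
clock: 19.75
tool_pos: [0.5989, -0.1093, 0.2497]
eef_rot: [-0.704, 0.71, -0.006, 0.001]
contact_force: [0.5, -0.2, 0.2]
opening: 0.713
```

```bash
python3 - <<'E'
from h import *
im=snap('top','t8',(110,150,470,310),2.2)
scraps(im)
go([(0.573,0.336,0.2,-70)])
E
```

```text
orange px 323 232 xyz [ 0.546 -0.085  0.035] dims 0.032 0.051 ang 179.1 area 191.0
cob px 164 222 xyz [0.573 0.336 0.05 ] dims 0.031 0.096 ang 20.3 area 368.5
rind px 162 267 xyz [0.456 0.341 0.05 ] dims 0.105 0.03 ang 130.5 area 262.0
at [ 0.6021 -0.1106  0.2562] yaw -90.5 open 0.757 F [ 1.2 -0.   3.1] t 19.8
-> (0.573, 0.336, 0.2, np.float64(-70.0)) [-1.49, 0.114, 0.171, -0.006, -0.004, -0.114] rows>=7.2
```

View pics/t8.png

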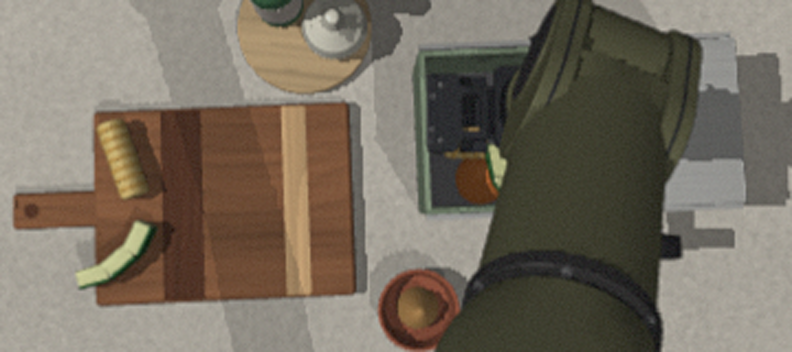

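>>> {"method": "play_rows", "body": {
  "deltas": [
    [[-1, -0.2, 0.015, 0, 0, 0, -0.02], [-1, -0.4, 0.03, 0, 0, 0, -0.04], [-1, -0.6, 0.045, 0, 0, 0, -0.07], [-1, -0.8, 0.06, 0.03, 0, 0, -0.09], [-1, -1, 0.075, 0.06, 0, 0, -0.114]]
  ]
}}

```text
clock: 20.42
tool_pos: [0.5835, 0.1918, 0.2372]
eef_rot: [0.82, -0.572, 0.013, -0.004]
contact_force: [0.9, -0.3, 0.0]
opening: 1.003
```

```bash
python3 - <<'E'
from h import *
go([(0.573,0.336,0.12,-70),(0.573,0.336,0.045,-70)])
E
```

```text
at [0.5835 0.1918 0.2372] yaw -69.9 open 1.003 F [ 0.9 -0.3  0. ] t 20.43
-> (0.573, 0.336, 0.12, np.float64(-70.0)) [-0.47, -0.125, 0.386, -0.007, -0.005, 0.001] rows>=3.0
-> (0.573, 0.336, 0.045, np.float64(-70.0)) [-0.474, -0.119, 0.636, -0.007, -0.005, 0.001] rows>=3.8
```

>>> {"method": "play_rows", "body": {
  "deltas": [
    [[-1, -0.2, -0.05, 0.06, 0, 0, 0], [-1, -0.4, -0.1, 0.15, 0, 0, 0], [-1, -0.472, -0.12, 0.3, -0.007, -0.005, 0], [-1, -0.474, -0.12, 0.44, -0.007, -0.005, 0], [-1, -0.474, -0.12, 0.54, -0.007, -0.005, 0]]
  ]
}}

```text
clock: 21.05
tool_pos: [0.5726, 0.3377, 0.0736]
eef_rot: [0.82, -0.572, 0.0, -0.0]
contact_force: [-0.1, -0.1, 1.0]
opening: 1.001
```

```bash
python3 - <<'E'
from h import *
go([(0.573,0.336,0.045,-70)])
E
```

```text
at [0.5726 0.3377 0.0736] yaw -69.7 open 1.001 F [-0.1 -0.1  1. ] t 21.05
-> (0.573, 0.336, 0.045, np.float64(-70.0)) [0.006, 0.001, 0.095, -0.0, -0.0, 0.001] rows>=0.5
```

>>> {"method": "play_rows", "body": {
  "deltas": [
    [[-1, 0.006, 0, 0.07, 0, 0, 0], [-0.2, 0.006, 0, 0.095, 0, 0, 0], [1, 0.006, 0, 0.095, 0, 0, 0], [1, 0.006, 0, 0.095, 0, 0, 0], [1, 0.006, 0, 0.095, 0, 0, 0]]
  ]
}}

```text
clock: 21.68
tool_pos: [0.5738, 0.3363, 0.0462]
eef_rot: [0.82, -0.572, 0.001, -0.001]
contact_force: [-0.5, 0.0, 0.2]
opening: 0.573
```

>>> {"method": "play_rows", "body": {
  "deltas": [
    [[1, 0, 0, 0, 0, 0, 0], [1, 0, 0, 0, 0, 0, 0], [1, 0, 0, -0.1, 0, 0, 0]]
  ]
}}

```text
clock: 22.05
tool_pos: [0.5719, 0.3356, 0.0744]
eef_rot: [0.82, -0.572, -0.0, 0.001]
contact_force: [-0.7, 0.2, -0.5]
opening: 0.429
```

```bash
python3 - <<'E'
from h import *
go([(0.573,0.3,0.25,-70),(0.599,-0.105,0.24,-90)])
E
```

```text
at [0.5719 0.3356 0.0744] yaw -69.7 open 0.429 F [-0.7  0.2 -0.5] t 22.05
-> (0.573, 0.3, 0.25, np.float64(-70.0)) [0.113, 0.039, -0.585, 0.001, -0.0, 0.001] rows>=2.9
-> (0.599, -0.105, 0.24, np.float64(-90.0)) [1.409, 0.426, -0.55, 0.001, -0.0, 0.113] rows>=7.5
```

>>> {"method": "play_rows", "body": {
  "deltas": [
    [[1, 0, 0, -0.2, 0, 0, 0], [1, 0.05, 0.01, -0.38, 0, 0, 0], [1, 0.18, 0.05, -0.52, 0, 0, 0.03], [1, 0.36, 0.1, -0.56, 0, 0, 0.06], [1, 0.55, 0.17, -0.57, 0, 0, 0.1]]
  ]
}}

```text
clock: 22.68
tool_pos: [0.5824, 0.1624, 0.2471]
eef_rot: [0.72, -0.694, 0.0, -0.0]
contact_force: [0.5, -0.4, -0.2]
opening: 0.429
```

```bash
python3 - <<'E'
from h import *
go([(0.6,-0.1,0.24,-90),(0.6,-0.1,0.17,-90)])
E
```

```text
at [0.5824 0.1624 0.2471] yaw -87.9 open 0.429 F [ 0.5 -0.4 -0.2] t 22.68
-> (0.6, -0.1, 0.24, np.float64(-90.0)) [0.876, -0.026, 0.024, -0.0, -0.0, 0.012] rows>=4.2
-> (0.6, -0.1, 0.17, np.float64(-90.0)) [0.876, -0.026, 0.257, -0.0, -0.0, 0.012] rows>=4.4
```

>>> {"method": "play_rows", "body": {
  "deltas": [
    [[1, 0.2, -0.005, 0, 0, 0, 0.006], [1, 0.4, -0.01, 0, 0, 0, 0.01], [1, 0.6, -0.02, 0, 0, 0, 0.012], [1, 0.78, -0.025, 0.01, 0, 0, 0.012], [1, 0.876, -0.026, 0.06, 0, 0, 0.012]]
  ]
}}

```text
clock: 23.3
tool_pos: [0.6001, -0.1045, 0.23]
eef_rot: [-0.705, 0.709, -0.002, 0.0]
contact_force: [0.3, 1.0, -0.3]
opening: 0.429
```

>>> {"method": "play_rows", "body": {
  "deltas": [
    [[1, 0.02, 0, 0.12, 0, 0, 0], [1, 0.02, 0, 0.2, 0, 0, 0], [-0.3, 0.02, 0, 0.2, 0, 0, 0], [-0.5, 0.02, 0, 0.2, 0, 0, 0], [-0.8, 0.02, 0, 0, 0, 0, 0]]
  ]
}}

```text
clock: 23.92
tool_pos: [0.5982, -0.1092, 0.2283]
eef_rot: [-0.706, 0.709, 0.001, -0.002]
contact_force: [0.2, 0.6, 1.0]
opening: 0.745
```

```bash
python3 - <<'E'
from h import *
im=snap('top','t9',(110,150,470,310),2.2)
scraps(im)
st=get_state(); print(st['q'].round(2))
print('mid rind',cast('top',(163.8,268.9),.05))
go([(0.449,0.336,0.2,31.4)])
E
```

```text
orange px 323 232 xyz [ 0.546 -0.085  0.035] dims 0.032 0.051 ang 179.1 area 180.5
rind px 161 266 xyz [0.456 0.341 0.05 ] dims 0.105 0.03 ang 130.5 area 260.0
[-0.1   0.72  0.38  1.65 -0.33  0.82 -1.16]
mid rind [0.44981856 0.33470415 0.05      ]
at [ 0.6035 -0.1117  0.2387] yaw -90.3 open 0.791 F [ 0.5 -1.2  4.7] t 23.98
-> (0.449, 0.336, 0.2, np.float64(-148.6)) [-1.49, 0.525, 0.114, -0.005, 0.001, 0.324] rows>=7.6
```

View pics/t9.png

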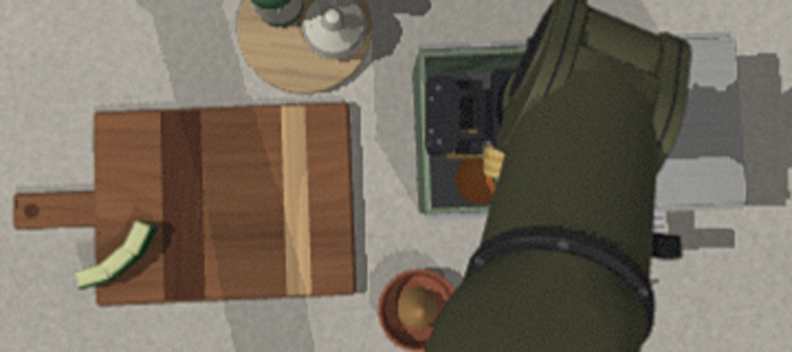

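>>> {"method": "play_rows", "body": {
  "deltas": [
    [[-1, -0.17, 0.06, -0.03, 0, 0, -0.058], [-1, -0.36, 0.12, -0.03, 0, 0, -0.116], [-1, -0.55, 0.19, 0, 0, 0, -0.175], [-1, -0.74, 0.26, 0, 0, 0, -0.23], [-1, -0.92, 0.33, 0, 0, 0, -0.29]]
  ]
}}

```text
clock: 24.6
tool_pos: [0.5061, 0.1672, 0.2376]
eef_rot: [0.946, -0.324, 0.009, -0.001]
contact_force: [0.7, 0.4, 0.4]
opening: 1.0
```

```bash
python3 - <<'E'
from h import *
print(get_state()['q'].round(2))
go([(0.45,0.335,0.2,31.4)])
E
```

```text
[-0.51  0.6   0.16  1.89 -0.13  0.65 -0.93]
at [0.5061 0.1672 0.2376] yaw -37.8 open 1.0 F [0.7 0.4 0.4] t 24.6
-> (0.45, 0.335, 0.2, np.float64(31.4)) [-0.493, -0.327, 0.12, 0.001, -0.006, -0.384] rows>=6.5
```

>>> {"method": "play_rows", "body": {
  "deltas": [
    [[-1, -0.1, -0.065, 0.02, 0, 0, -0.058], [-1, -0.2, -0.13, 0.04, 0, 0, -0.116], [-1, -0.3, -0.2, 0.06, 0, 0, -0.175], [-1, -0.4, -0.26, 0.08, 0, 0, -0.23], [-1, -0.49, -0.325, 0.12, 0, 0, -0.29]]
  ]
}}

```text
clock: 25.22
tool_pos: [0.4509, 0.3361, 0.2017]
eef_rot: [0.992, 0.128, 0.011, 0.002]
contact_force: [0.9, -0.6, 0.3]
opening: 1.003
```

```bash
python3 - <<'E'
from h import *
print(get_state()['q'].round(2))
go([(0.45,0.335,0.1,31.4),(0.45,0.335,0.045,31.4)])
E
```

```text
[-0.69  0.67 -0.07  1.83  0.11  0.62 -0.57]
at [0.4509 0.3361 0.2017] yaw 14.7 open 1.003 F [ 0.9 -0.6  0.3] t 25.23
-> (0.45, 0.335, 0.1, np.float64(31.4)) [-0.011, 0.0, 0.339, 0.003, -0.006, -0.093] rows>=1.6
-> (0.45, 0.335, 0.045, np.float64(31.4)) [-0.015, -0.001, 0.522, 0.003, -0.006, -0.093] rows>=2.5
```

>>> {"method": "play_rows", "body": {
  "deltas": [
    [[-1, -0.011, 0, 0.12, 0, 0, -0.055], [-1, -0.011, 0, 0.25, 0.003, -0.006, -0.093], [-1, -0.013, 0, 0.38, 0.003, -0.006, -0.093], [-1, -0.015, 0, 0.47, 0.003, -0.006, -0.093], [-1, -0.015, 0, 0.52, 0.003, -0.006, -0.093]]
  ]
}}

```text
clock: 25.85
tool_pos: [0.4506, 0.335, 0.0455]
eef_rot: [0.963, 0.271, 0.001, 0.0]
contact_force: [0.5, 0.0, 1.1]
opening: 1.001
```

>>> {"method": "play_rows", "body": {
  "deltas": [
    [[1, 0, 0, 0, 0, 0, 0], [1, 0, 0, 0, 0, 0, 0], [1, 0, 0, 0, 0, 0, 0], [1, 0, 0, 0, 0, 0, 0], [1, 0, 0, 0, 0, 0, 0]]
  ]
}}

```text
clock: 26.48
tool_pos: [0.4508, 0.3351, 0.0458]
eef_rot: [0.963, 0.271, 0.001, 0.0]
contact_force: [-0.5, 0.4, 0.0]
opening: 0.456
```

>>> {"method": "play_rows", "body": {
  "deltas": [
    [[1, 0, 0, 0, 0, 0, 0], [1, 0, 0, 0, 0, 0, 0], [1, 0, 0, -0.1, 0, 0, 0]]
  ]
}}

```text
clock: 26.85
tool_pos: [0.4494, 0.3342, 0.0744]
eef_rot: [0.963, 0.271, -0.001, 0.001]
contact_force: [-0.0, -0.5, -0.4]
opening: 0.257
```

```bash
python3 - <<'E'
from h import *
go([(0.6,-0.105,0.24,-30),(0.6,-0.1,0.24,-90)])
E
```

```text
at [0.4494 0.3342 0.0744] yaw 31.5 open 0.257 F [-0.  -0.5 -0.4] t 26.85
-> (0.6, -0.105, 0.24, np.float64(-30.0)) [-0.337, 1.512, -0.549, 0.001, 0.0, 0.342] rows>=7.9
-> (0.6, -0.1, 0.24, np.float64(90.0)) [-0.328, 1.497, -0.549, 0.0, 0.001, -0.325] rows>=7.8
```

>>> {"method": "play_rows", "body": {
  "deltas": [
    [[1, 0, 0, -0.2, 0, 0, 0], [1, -0.01, 0.05, -0.38, 0, 0, 0.04], [1, -0.04, 0.2, -0.52, 0, 0, 0.08], [1, -0.09, 0.39, -0.56, 0, 0, 0.13], [1, -0.13, 0.58, -0.57, 0, 0, 0.165]]
  ]
}}

```text
clock: 27.48
tool_pos: [0.5077, 0.1644, 0.2471]
eef_rot: [1.0, 0.014, 0.001, 0.001]
contact_force: [0.6, -0.3, -1.1]
opening: 0.257
```

```bash
python3 - <<'E'
from h import *
go([(0.6,-0.105,0.24,1.8),(0.6,-0.105,0.175,1.8)])
E
```

```text
at [0.5077 0.1644 0.2471] yaw 1.6 open 0.257 F [ 0.6 -0.3 -1.1] t 27.48
-> (0.6, -0.105, 0.24, np.float64(1.8)) [0.283, 0.906, 0.026, 0.001, -0.0, -0.001] rows>=4.6
-> (0.6, -0.105, 0.175, np.float64(1.8)) [0.282, 0.906, 0.242, 0.001, -0.0, -0.001] rows>=4.7
```

>>> {"method": "play_rows", "body": {
  "deltas": [
    [[1, 0.06, 0.19, 0, 0, 0, 0], [1, 0.12, 0.38, 0, 0, 0, 0], [1, 0.18, 0.57, 0, 0, 0, 0], [1, 0.24, 0.76, 0, 0, 0, 0], [1, 0.282, 0.906, 0.05, 0, 0, 0]]
  ]
}}

```text
clock: 28.1
tool_pos: [0.6008, -0.1083, 0.2334]
eef_rot: [1.0, 0.013, 0.002, 0.001]
contact_force: [0.2, -0.0, -0.5]
opening: 0.259
```

```bash
python3 - <<'E'
from h import *
go([(0.6,-0.105,0.17,1.8)])
E
```

```text
at [ 0.6008 -0.1083  0.2334] yaw 1.4 open 0.259 F [ 0.2 -0.  -0.5] t 28.1
-> (0.6, -0.105, 0.17, np.float64(1.8)) [-0.003, -0.012, 0.211, 0.001, -0.001, -0.002] rows>=1.0
```

>>> {"method": "play_rows", "body": {
  "deltas": [
    [[1, -0.003, -0.012, 0.12, 0, 0, 0], [1, -0.003, -0.012, 0.211, 0, 0, 0], [-0.3, -0.003, -0.012, 0.211, 0, 0, 0], [-0.5, -0.003, -0.012, 0.211, 0, 0, 0], [-0.5, -0.003, -0.012, 0, 0, 0, 0]]
  ]
}}

```text
clock: 28.72
tool_pos: [0.5976, -0.1043, 0.2305]
eef_rot: [1.0, 0.013, -0.002, 0.001]
contact_force: [1.4, -0.5, 0.6]
opening: 0.57
```

```bash
python3 - <<'E'
from h import *
go([(0.47,-0.05,0.3,1.8),(0.42,-0.0,0.3,1.8)])
E
```

```text
at [ 0.5976 -0.1043  0.2305] yaw 1.5 open 0.57 F [ 1.4 -0.5  0.6] t 28.73
-> (0.47, -0.05, 0.3, np.float64(1.8)) [-0.421, -0.191, -0.23, 0.001, 0.001, -0.002] rows>=2.5
-> (0.42, -0.0, 0.3, np.float64(1.8)) [-0.584, -0.362, -0.23, 0.001, 0.001, -0.002] rows>=3.5
```

>>> {"method": "play_rows", "body": {
  "deltas": [
    [[-0.5, -0.1, -0.1, -0.15, 0, 0, 0], [-0.5, -0.25, -0.22, -0.23, 0, 0, 0], [-0.5, -0.42, -0.32, -0.23, 0, 0, 0], [-0.5, -0.58, -0.42, -0.23, 0, 0, 0], [-0.5, -0.6, -0.5, -0.23, 0, 0, 0]]
  ]
}}

```text
clock: 29.35
tool_pos: [0.4107, 0.0418, 0.3016]
eef_rot: [1.0, 0.014, -0.002, 0.001]
contact_force: [0.5, 0.6, 0.9]
opening: 0.747
```

```bash
python3 - <<'E'
from h import *
im=snap('top','t10',(110,150,470,310),2.2)
im2=snap('top','t10c',(370,230,430,310),7)
cv2.imwrite('pics/t10full.png',im)
snap('side','s10'); 
im=cv2.imread('pics/s10.png'); cv2.imwrite('pics/s10c.png',cv2.resize(im[310:400,250:370],None,fx=6,fy=6,interpolation=cv2.INTER_CUBIC))
scraps(cv2.imread('pics/t10full.png'))
E
```

```text
orange px 324 232 xyz [ 0.546 -0.086  0.035] dims 0.03 0.051 ang 179.1 area 180.0
cob px 321 206 xyz [ 0.613 -0.079  0.05 ] dims 0.043 0.085 ang 179.2 area 204.0
```

View pics/t10.png

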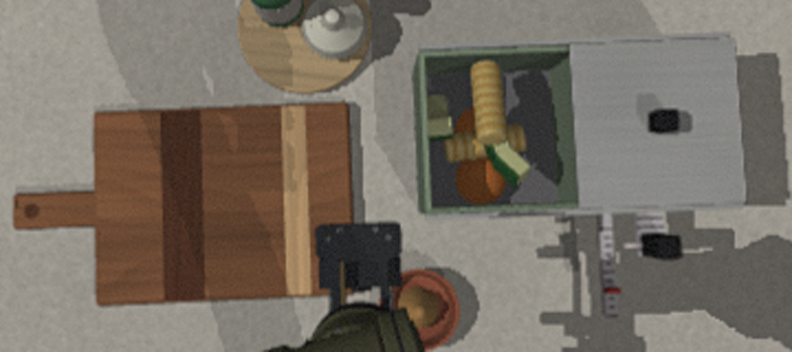

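View pics/t10c.png

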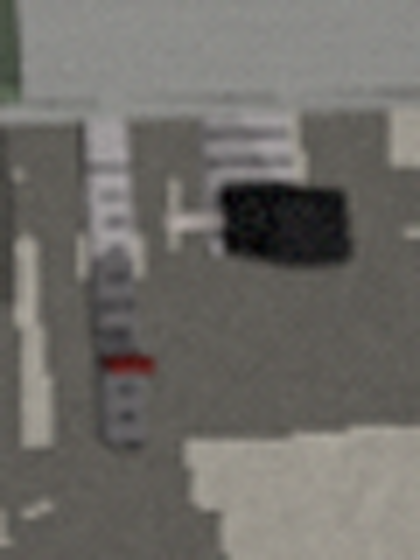

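View pics/s10.png

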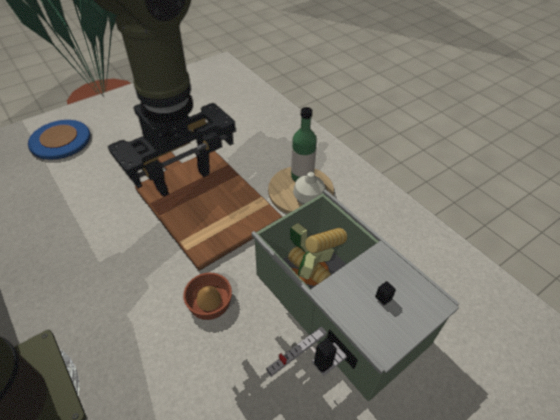

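View pics/s10c.png

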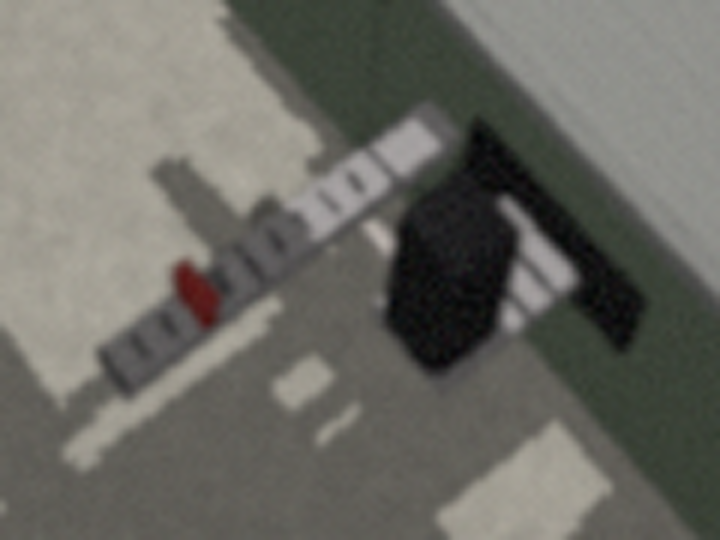

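```bash
python3 - <<'E'
from h import *
c,d=ray('top',(280,210)); print('cam',c.round(3))
th=np.radians(1.8); Rm=np.array([[np.cos(th),-np.sin(th)],[np.sin(th),np.cos(th)]]); C=np.array([0.6013,-0.1897])
loc=lambda p: (Rm.T@(p[:2]-C)*1000).round(1)
T=lambda x,y:(370+x/7,230+y/7)
for n,p,z in (('post',T(312,224),.152),('ptr',T(172,222),.092),('ptrmid',T(190,222),.092),('mark',T(128,364),.096),('markL',T(103,362),.096),('markR',T(154,365),.096),('railend',T(128,447),.08)):
    w=cast('top',p,z); print(n,np.round(p,1),w.round(4),'local',loc(w))
# red mask stats
for f in ('pics/top0.png','pics/t10full.png'):
    t=cv2.imread(f).astype(float); w=t[:,:,2]-np.maximum(t[:,:,0],t[:,:,1]); sub=w[275:292,380:400]; sub[sub<25]=0
    ys,xs=np.nonzero(sub); 
    print(f,'rows');print(sub[ys.min():ys.max()+1,xs.min():xs.max()+1].astype(int),ys.min()+275,xs.min()+380)
def box(lx,ly):
    for z in (.08,.096):
        for dx in (-3,3):
            for dy in (-8,8):
                p=Rm@(np.array([lx+dx,ly+dy])/1000)+C; print(z,dx,dy,proj('top',[*p,z]).round(1),proj('side',[*p,z]).round(1))
box(-180,-42)
E
```

```text
cam [0.524 0.035 1.072]
post [414.6 262. ] [ 0.471  -0.2857  0.152 ] local [-133.2  -91.8]
ptr [394.6 261.7] [ 0.4683 -0.2567  0.092 ] local [-135.   -62.8]
ptrmid [397.1 261.7] [ 0.4683 -0.2631  0.092 ] local [-135.2  -69.2]
mark [388.3 282. ] [ 0.4185 -0.2384  0.096 ] local [-184.2  -42.9]
markL [384.7 281.7] [ 0.4193 -0.2295  0.096 ] local [-183.2  -34.1]
markR [392.  282.1] [ 0.4182 -0.2476  0.096 ] local [-184.8  -52.1]
railend [388.3 293.9] [ 0.3873 -0.242   0.08  ] local [-215.5  -45.5]
pics/top0.png rows
[[25 49 57 64 60 64 62 49]
 [ 0 58 84 79 74 75 73 60]
 [ 0  0 37 39 33 33 33 28]] 281 384
pics/t10full.png rows
[[32 49 51 50 50 52 38]
 [31 56 65 57 58 54 50]
 [ 0 29 33 25  0 26  0]] 281 385
0.08 -3 -8 [389.3 280.7] [283.7 361.5]
0.08 -3 8 [382.9 280.9] [278.  354.3]
0.08 3 -8 [389.1 278.3] [286.4 359.5]
0.08 3 8 [382.8 278.5] [280.7 352.3]
0.096 -3 -8 [391.1 281.4] [283.9 357.7]
0.096 -3 8 [384.7 281.6] [278.1 350.4]
0.096 3 -8 [391. 279.] [286.7 355.6]
0.096 3 8 [384.5 279.2] [280.8 348.4]
```

```bash
python3 - <<'E'
from h import *
th=np.radians(1.8); Rm=np.array([[np.cos(th),-np.sin(th)],[np.sin(th),np.cos(th)]]); C=np.array([0.6013,-0.1897])
W=lambda x,y,z:[*(Rm@(np.array([x,y])/1000)+C),z]
def s6(p): return ((p[0]-250+.5)*6-.5).round(0),((p[1]-310+.5)*6-.5).round(0)
print('ptr',s6(proj('side',W(-135,-61,.092))),s6(proj('side',W(-135,-61,.082))))
print('railend L/R',[s6(proj('side',W(-215,y,.08))) for y in (-35,-49)])
for m in (-180,-185,-190): print(m,[s6(proj('side',W(m+dx,-42+dy,z))) for dx,dy,z in ((0,8,.096),(0,-8,.096),(-3,-8,.08),(-3,8,.08),(0,0,.088))])
print('post top',[s6(proj('side',W(-135+a,-91+b,.152))) for a,b in ((-13,-13),(-13,13),(13,13),(13,-13))])
E
```

```text
ptr (np.float64(360.0), np.float64(225.0)) (np.float64(358.0), np.float64(240.0))
railend L/R [(np.float64(83.0), np.float64(338.0)), (np.float64(113.0), np.float64(377.0))]
-180 [(np.float64(179.0), np.float64(239.0)), (np.float64(214.0), np.float64(282.0)), (np.float64(205.0), np.float64(312.0)), (np.float64(170.0), np.float64(268.0)), (np.float64(196.0), np.float64(272.0))]
-185 [(np.float64(165.0), np.float64(249.0)), (np.float64(200.0), np.float64(293.0)), (np.float64(191.0), np.float64(322.0)), (np.float64(157.0), np.float64(279.0)), (np.float64(182.0), np.float64(283.0))]
-190 [(np.float64(151.0), np.float64(260.0)), (np.float64(186.0), np.float64(304.0)), (np.float64(177.0), np.float64(333.0)), (np.float64(143.0), np.float64(289.0)), (np.float64(168.0), np.float64(293.0))]
post top [(np.float64(444.0), np.float64(282.0)), (np.float64(379.0), np.float64(206.0)), (np.float64(452.0), np.float64(150.0)), (np.float64(518.0), np.float64(224.0))]
```

```bash
cat >> h.py <<'E'
th=np.radians(1.8); Rm=np.array([[np.cos(th),-np.sin(th)],[np.sin(th),np.cos(th)]]); C=np.array([0.6013,-0.1897])
W=lambda x,y,z:[*(Rm@(np.array([x,y])/1000)+C).round(4),z]
loc=lambda p: (Rm.T@(np.array(p)[:2]-C)*1000).round(1)
E
python3 - <<'E'
from h import *
print(W(-136,-91,.137),get_state()['q'].round(2))
go([(*W(-136,-91,.25),1.8)])
E
```

```text
[np.float64(0.4682), np.float64(-0.2849), 0.137] [-0.12  0.36 -0.12  2.1   0.07  0.69 -0.27]
at [0.4146 0.0421 0.3014] yaw 1.7 open 0.747 F [ 1.1 -0.8 -0.1] t 29.5
-> (np.float64(0.4682), np.float64(-0.2849), 0.25, np.float64(1.8)) [0.147, 1.095, 0.173, 0.0, 0.0, -0.001] rows>=5.4
```

>>> {"method": "play_rows", "body": {
  "deltas": [
    [[0.1, 0.03, 0.2, 0, 0, 0, 0], [0.1, 0.06, 0.4, 0, 0, 0, 0], [0.1, 0.09, 0.6, 0, 0, 0, 0], [0.1, 0.12, 0.8, 0, 0, 0, 0], [0.1, 0.14, 0.98, 0.1, 0, 0, 0]]
  ]
}}

```text
clock: 30.12
tool_pos: [0.467, -0.2558, 0.2737]
eef_rot: [1.0, 0.013, 0.003, 0.003]
contact_force: [0.8, -0.1, -0.5]
opening: 0.444
```

```bash
python3 - <<'E'
from h import *
go([(*W(-136,-91,.21),1.8)])
E
```

```text
at [ 0.467  -0.2558  0.2737] yaw 1.5 open 0.444 F [ 0.8 -0.1 -0.5] t 30.12
-> (np.float64(0.4682), np.float64(-0.2849), 0.21, np.float64(1.8)) [0.0, 0.096, 0.213, 0.002, -0.002, -0.002] rows>=1.1
```

>>> {"method": "play_rows", "body": {
  "deltas": [
    [[0.1, 0, 0.096, 0.1, 0, 0, 0], [0.1, 0, 0.096, 0.213, 0, 0, -0.002], [0.1, 0, 0.096, 0.213, 0, 0, -0.002], [0.1, 0, 0.096, 0.213, 0, 0, -0.002]]
  ]
}}

```text
clock: 30.62
tool_pos: [0.4689, -0.2857, 0.2112]
eef_rot: [1.0, 0.016, 0.004, 0.003]
contact_force: [-0.3, 0.0, -0.3]
opening: 0.446
```

```bash
python3 - <<'E'
from h import *
snap('side','s11',(240,260,400,400),4); snap('top','t11',(340,200,480,310),5)
print(loc(get_state()['tool_pos']))
go([(*W(-136,-91,.137),1.8)])
E
```

```text
[-135.1  -91.4]
at [ 0.4692 -0.2853  0.2117] yaw 1.9 open 0.449 F [ 0.7 -0.   0.1] t 30.73
-> (np.float64(0.4682), np.float64(-0.2849), 0.137, np.float64(1.8)) [-0.005, -0.003, 0.249, 0.002, -0.003, 0.0] rows>=1.2
```

View pics/s11.png

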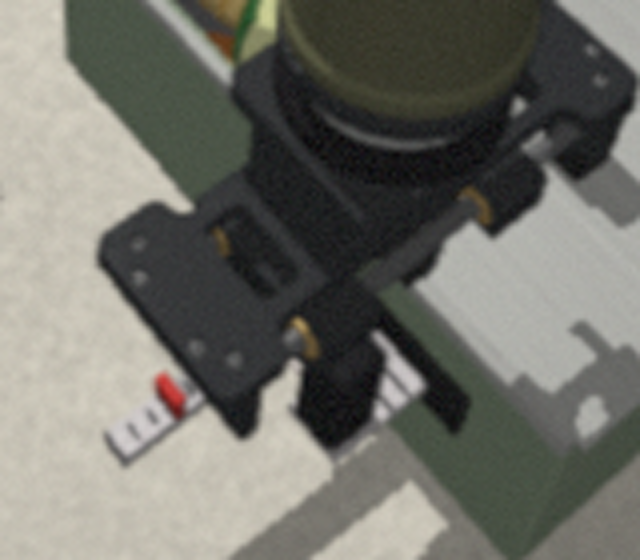

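View pics/t11.png

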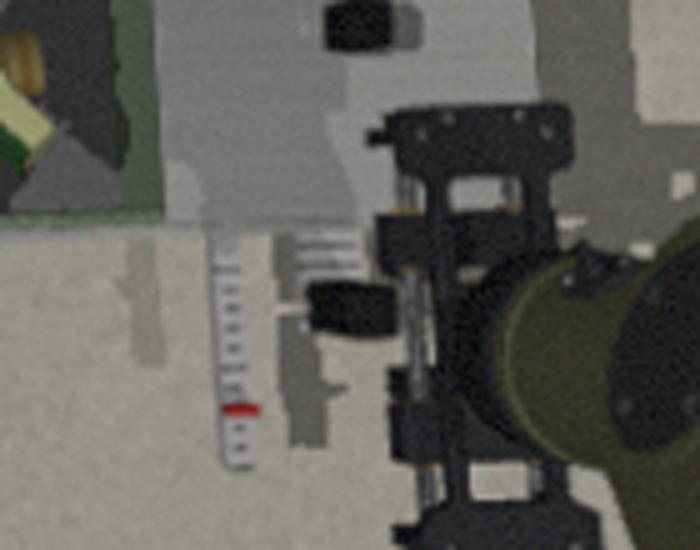

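>>> {"method": "play_rows", "body": {
  "deltas": [
    [[0.1, -0.005, -0.003, 0.08, 0, 0, 0], [0.1, -0.005, -0.003, 0.16, 0, 0, 0], [0.1, -0.005, -0.003, 0.22, 0, 0, 0], [0.1, -0.005, -0.003, 0.25, 0, 0, 0], [0.1, -0.005, -0.003, 0.25, 0, 0, 0]]
  ]
}}

```text
clock: 31.35
tool_pos: [0.4686, -0.2849, 0.1371]
eef_rot: [1.0, 0.016, 0.005, 0.004]
contact_force: [0.5, -0.3, 1.2]
opening: 0.451
```

>>> {"method": "play_rows", "body": {
  "deltas": [
    [[1, 0, 0, 0, 0, 0, 0], [1, 0, 0, 0, 0, 0, 0], [1, 0, 0, 0, 0, 0, 0], [1, 0, 0, 0, 0, 0, 0]]
  ],
  "force": 40
}}

```text
clock: 31.85
tool_pos: [0.4702, -0.2852, 0.138]
eef_rot: [1.0, 0.017, 0.006, 0.004]
contact_force: [3.3, 1.1, 6.1]
opening: 0.294
```

```bash
python3 - <<'E'
from h import *
p=get_state()['tool_pos'];print(loc(p))
l=loc(p)
go([(*W(-185,l[1],p[2]),1.8)])
E
```

```text
[-134.1  -91.3]
at [ 0.4702 -0.2852  0.138 ] yaw 1.9 open 0.294 F [3.3 1.1 6.1] t 31.85
-> (np.float64(0.4193), np.float64(-0.2868), np.float64(0.13796723361540278), np.float64(1.8)) [-0.17, -0.0, -0.002, 0.003, -0.004, 0.001] rows>=0.8
```

>>> {"method": "play_rows", "body": {
  "deltas": [
    [[1, -0.04, 0, 0, 0, 0, 0], [1, -0.08, 0, 0, 0, 0, 0], [1, -0.12, 0, 0, 0, 0, 0], [1, -0.145, 0, 0, 0, 0, 0], [1, -0.155, 0, 0, 0, 0, 0]]
  ]
}}

```text
clock: 32.48
tool_pos: [0.4264, -0.2867, 0.138]
eef_rot: [1.0, 0.017, 0.009, 0.005]
contact_force: [7.6, 1.6, 1.2]
opening: 0.292
```

```bash
python3 - <<'E'
from h import *
snap('top','t12',(360,220,440,310),7)
p=get_state()['tool_pos'];print(loc(p))
l=loc(p)
go([(*W(-184.5,l[1],p[2]),1.8)])
E
```

```text
[-178.2  -91.5]
at [ 0.4261 -0.2867  0.138 ] yaw 2.0 open 0.291 F [6.3 0.6 1.9] t 32.52
-> (np.float64(0.4198), np.float64(-0.287), np.float64(0.13796939854860596), np.float64(1.8)) [-0.021, 0.0, -0.0, 0.003, -0.006, 0.001] rows>=0.1
```

View pics/t12.png

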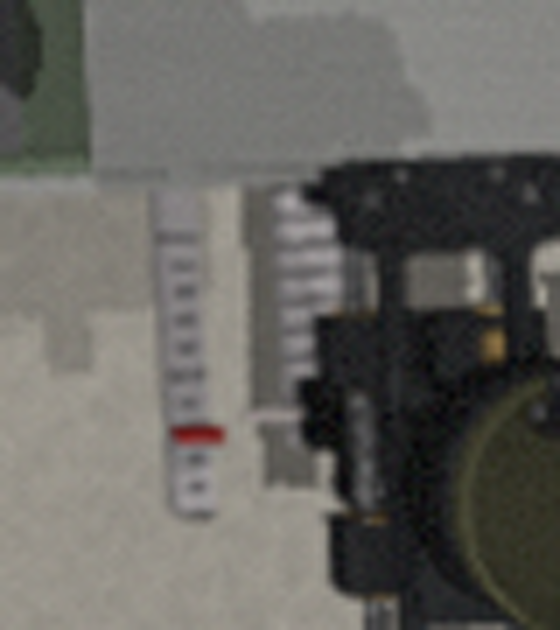

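>>> {"method": "play_rows", "body": {
  "deltas": [
    [[1, -0.01, 0, 0, 0, 0, 0], [1, -0.021, 0, 0, 0, 0, 0], [1, -0.021, 0, 0, 0, 0, 0]]
  ]
}}

```text
clock: 32.9
tool_pos: [0.422, -0.2869, 0.138]
eef_rot: [1.0, 0.018, 0.011, 0.005]
contact_force: [6.5, 0.1, -2.0]
opening: 0.29
```

```bash
python3 - <<'E'
from h import *
im=snap('top','t13',(360,220,440,310),7)
w=im[:,:,2].astype(int)-im[:,:,:2].max(2)
ys,xs=np.nonzero(w[270:295,380:396]>25); print('red',ys.mean()+270,xs.mean()+380)
p=get_state()['tool_pos'];print(loc(p),get_state()['clock'])
E
```

```text
red 281.9047619047619 387.95238095238096
[-182.2  -91.5] 32.95
```

View pics/t13.png

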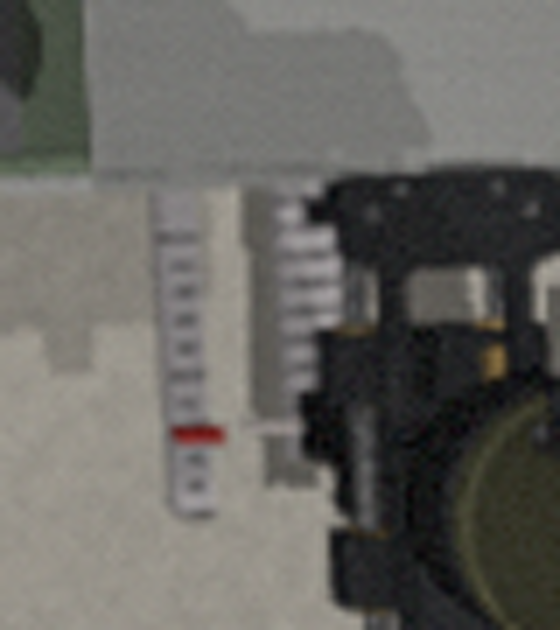

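>>> {"method": "play_rows", "body": {
  "deltas": [
    [[1, -0.012, 0, 0, 0, 0, 0], [1, -0.012, 0, 0, 0, 0, 0], [1, -0.012, 0, 0, 0, 0, 0], [1, -0.012, 0, 0, 0, 0, 0], [1, -0.012, 0, 0, 0, 0, 0]]
  ]
}}

```text
clock: 33.58
tool_pos: [0.4206, -0.2869, 0.138]
eef_rot: [1.0, 0.018, 0.013, 0.005]
contact_force: [7.7, -0.3, -2.1]
opening: 0.293
```

```bash
python3 - <<'E'
from h import *
im=snap('top','t14',(360,220,440,310),7)
p=get_state()['tool_pos'];print(loc(p),get_state()['clock'])
E
```

```text
[-183.7  -91.5] 33.625
```

View pics/t14.png

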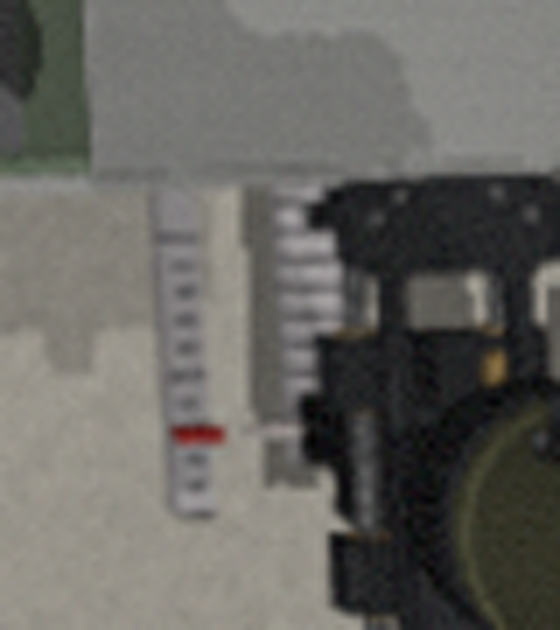

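>>> {"method": "play_rows", "body": {
  "deltas": [
    [[1, -0.007, 0, 0, 0, 0, 0], [1, -0.007, 0, 0, 0, 0, 0], [1, -0.007, 0, 0, 0, 0, 0], [1, -0.007, 0, 0, 0, 0, 0], [1, -0.007, 0, 0, 0, 0, 0]]
  ]
}}

```text
clock: 34.25
tool_pos: [0.4206, -0.2869, 0.138]
eef_rot: [1.0, 0.019, 0.014, 0.005]
contact_force: [7.5, -0.8, -1.8]
opening: 0.288
```

>>> {"method": "play_rows", "body": {
  "deltas": [
    [[1, -0.006, 0, 0, 0, 0, 0], [1, -0.006, 0, 0, 0, 0, 0], [1, -0.006, 0, 0, 0, 0, 0], [1, -0.006, 0, 0, 0, 0, 0], [1, -0.006, 0, 0, 0, 0, 0]]
  ]
}}

```text
clock: 34.88
tool_pos: [0.4208, -0.2869, 0.138]
eef_rot: [1.0, 0.019, 0.016, 0.006]
contact_force: [7.6, -0.3, -1.8]
opening: 0.288
```

```bash
python3 - <<'E'
from h import *
im=snap('top','t15',(360,220,440,310),7)
p=get_state()['tool_pos'];print(loc(p),get_state()['clock'])
l=loc(p); go([(*W(-134.1,l[1],p[2]),1.8)])
E
```

```text
[-183.4  -91.5] 34.925
at [ 0.4208 -0.2869  0.138 ] yaw 2.2 open 0.293 F [ 7.9  0.5 -2.2] t 34.92
-> (np.float64(0.4701), np.float64(-0.2854), np.float64(0.13796025512391086), np.float64(1.8)) [0.164, 0.001, 0.005, 0.004, -0.01, 0.002] rows>=0.8
```

View pics/t15.png

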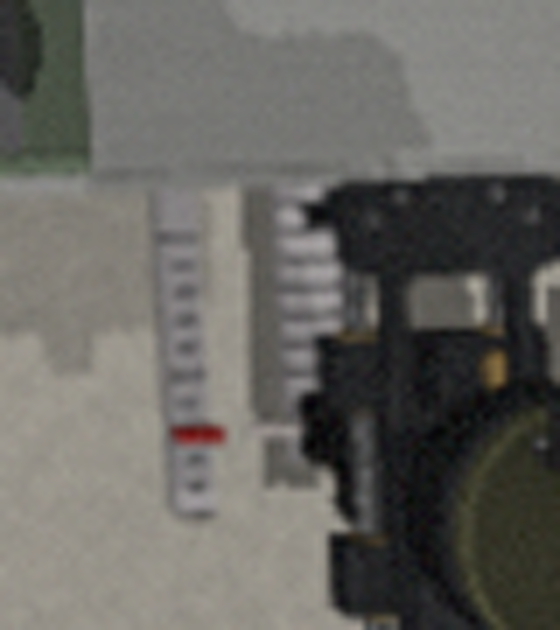

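>>> {"method": "play_rows", "body": {
  "deltas": [
    [[1, -0.014, 0, 0, 0, 0, 0], [1, -0.014, 0, 0, 0, 0, 0], [1, -0.014, 0, 0, 0, 0, 0], [1, -0.014, 0, 0, 0, 0, 0], [1, -0.014, 0, 0, 0, 0, 0]]
  ]
}}

```text
clock: 35.55
tool_pos: [0.4186, -0.287, 0.1379]
eef_rot: [1.0, 0.019, 0.017, 0.006]
contact_force: [7.2, 0.7, -1.5]
opening: 0.293
```

>>> {"method": "play_rows", "body": {
  "deltas": [
    [[1, -0.007, 0, 0, 0, 0, 0], [1, -0.007, 0, 0, 0, 0, 0], [1, -0.007, 0, 0, 0, 0, 0], [1, -0.007, 0, 0, 0, 0, 0], [1, -0.007, 0, 0, 0, 0, 0]]
  ]
}}

```text
clock: 36.17
tool_pos: [0.4187, -0.287, 0.1379]
eef_rot: [1.0, 0.02, 0.019, 0.006]
contact_force: [7.6, 0.5, -3.0]
opening: 0.293
```

>>> {"method": "play_rows", "body": {
  "deltas": [
    [[1, -0.007, 0, 0, 0, 0, 0], [1, -0.007, 0, 0, 0, 0, 0], [1, -0.007, 0, 0, 0, 0, 0], [1, -0.007, 0, 0, 0, 0, 0], [1, -0.007, 0, 0, 0, 0, 0]]
  ]
}}

```text
clock: 36.8
tool_pos: [0.4187, -0.287, 0.1379]
eef_rot: [1.0, 0.02, 0.021, 0.006]
contact_force: [7.6, -0.2, -1.8]
opening: 0.292
```

```bash
python3 - <<'E'
from h import *
im=snap('top','t16',(360,220,440,310),7)
p=get_state()['tool_pos'];print(loc(p),get_state()['clock'])
l=loc(p); go([(*W(-134.1,l[1],p[2]),1.8)])
E
```

```text
[-185.6  -91.5] 36.85
at [ 0.4187 -0.287   0.1378] yaw 2.3 open 0.296 F [ 7.9 -0.4 -1.9] t 36.85
-> (np.float64(0.4701), np.float64(-0.2854), np.float64(0.13784983686409275), np.float64(1.8)) [0.171, 0.001, 0.007, 0.004, -0.013, 0.003] rows>=0.8
```

View pics/t16.png

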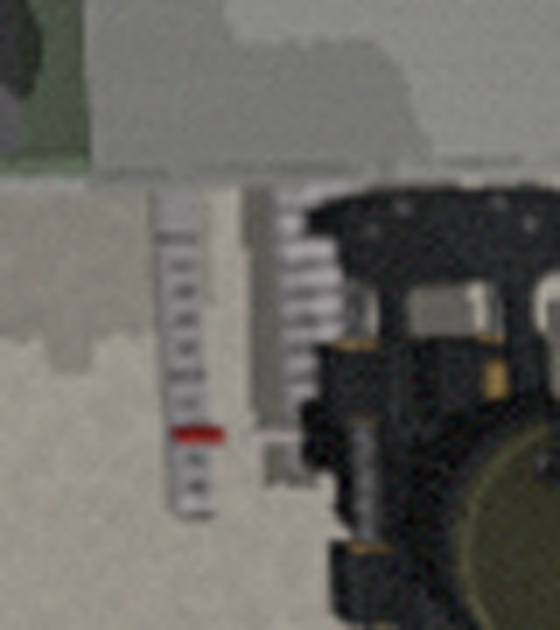

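>>> {"method": "play_rows", "body": {
  "deltas": [
    [[1, 0.04, 0, 0, 0, 0, 0], [1, 0.08, 0, 0, 0, -0.005, 0], [1, 0.12, 0, 0.003, 0, -0.01, 0], [1, 0.15, 0, 0.005, 0.004, -0.013, 0], [1, 0.165, 0, 0.007, 0.004, -0.013, 0.003]]
  ]
}}

```text
clock: 37.48
tool_pos: [0.4702, -0.2853, 0.138]
eef_rot: [1.0, 0.016, 0.002, 0.001]
contact_force: [2.0, -0.3, 2.4]
opening: 0.295
```

>>> {"method": "play_rows", "body": {
  "deltas": [
    [[0.1, 0, 0, 0, 0, 0, 0], [0.1, 0, 0, 0, 0, 0, 0], [0.1, 0, 0, 0, 0, 0, 0], [0.1, 0, 0, 0, 0, 0, 0]]
  ]
}}

```text
clock: 37.98
tool_pos: [0.4696, -0.2853, 0.1379]
eef_rot: [1.0, 0.015, 0.001, 0.001]
contact_force: [0.5, 0.3, -1.1]
opening: 0.452
```

```bash
python3 - <<'E'
from h import *
im=snap('top','t17',(360,220,440,310),7)
p=get_state()['tool_pos'];print(loc(p),get_state()['clock'])
l=loc(p); go([(*W(-134.1,l[1],.25),1.8)])
E
```

```text
[-134.5  -91.4] 38.025
at [ 0.4698 -0.2853  0.138 ] yaw 1.8 open 0.449 F [ 0.2 -0.1  0.7] t 38.02
-> (np.float64(0.4701), np.float64(-0.2853), 0.25, np.float64(1.8)) [0.002, 0.001, -0.373, 0.0, -0.001, -0.0] rows>=1.8
```

View pics/t17.png

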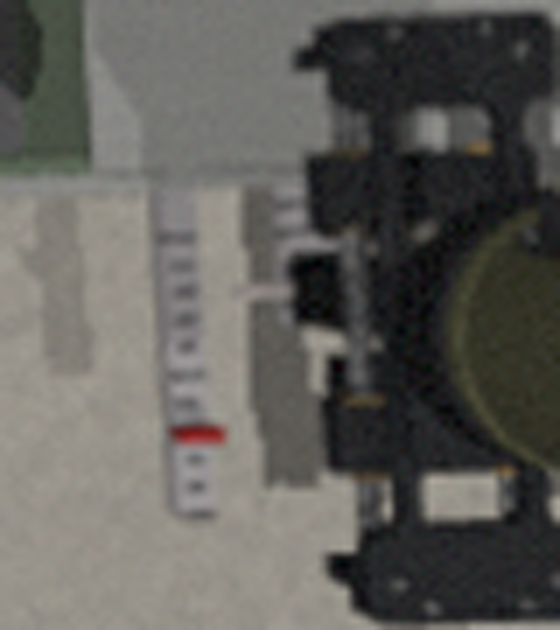

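>>> {"method": "play_rows", "body": {
  "deltas": [
    [[0.1, 0, 0, -0.1, 0, 0, 0], [0.1, 0, 0, -0.25, 0, 0, 0], [-0.3, 0.05, 0, -0.4, 0, 0, 0], [-0.3, 0.2, 0, -0.4, 0, 0, 0], [-0.3, 0.4, 0, -0.4, 0, 0, 0]]
  ]
}}

```text
clock: 38.65
tool_pos: [0.5894, -0.2825, 0.2597]
eef_rot: [1.0, 0.014, 0.002, 0.001]
contact_force: [0.4, 0.3, 0.1]
opening: 0.646
```

```bash
python3 - <<'E'
from h import *
t=cv2.imread('pics/t10full.png')
m=cv2.inRange(t[180:225,385:440],(0,0,0),(45,45,45)); ys,xs=np.nonzero(m); print(xs.min()+385,xs.max()+385,ys.min()+180,ys.max()+180)
print('pred',[proj('top',W(a,b-87,z)).round(1) for a,b,z in ((12,12,.187),(-12,-12,.187),(12,12,.153),(-12,-12,.153))])
go([(*W(0,-87,.25),1.8),(*W(0,-87,.177),1.8)])
E
```

```text
405 417 200 209
pred [array([408.5, 199.4]), array([419.6, 209.4]), array([403.7, 200.9]), array([414.4, 210.6])]
at [ 0.5894 -0.2825  0.2597] yaw 1.7 open 0.646 F [0.4 0.3 0.1] t 38.65
-> (np.float64(0.604), np.float64(-0.2767), 0.25, np.float64(1.8)) [0.049, -0.018, 0.032, 0.001, -0.001, -0.001] rows>=0.3
-> (np.float64(0.604), np.float64(-0.2767), 0.177, np.float64(1.8)) [0.048, -0.019, 0.276, 0.001, -0.001, -0.001] rows>=1.3
```

>>> {"method": "play_rows", "body": {
  "deltas": [
    [[-0.3, 0.049, -0.018, 0.03, 0, 0, 0], [-0.3, 0.049, -0.018, 0.12, 0, 0, 0], [-0.3, 0.049, -0.018, 0.21, 0, 0, 0], [-0.3, 0.049, -0.018, 0.265, 0, 0, 0], [-0.3, 0.049, -0.018, 0.272, 0, 0, 0]]
  ]
}}

```text
clock: 39.28
tool_pos: [0.603, -0.2767, 0.1768]
eef_rot: [1.0, 0.014, 0.0, 0.001]
contact_force: [-0.6, 0.6, 0.1]
opening: 0.65
```

>>> {"method": "play_rows", "body": {
  "deltas": [
    [[1, 0, 0, 0, 0, 0, 0], [1, 0, 0, 0, 0, 0, 0], [1, 0, 0, 0, 0, 0, 0], [1, 0, 0, 0, 0, 0, 0]]
  ],
  "force": 30
}}

```text
clock: 39.78
tool_pos: [0.6051, -0.2768, 0.1777]
eef_rot: [1.0, 0.015, 0.003, 0.001]
contact_force: [4.7, -1.4, -0.9]
opening: 0.267
```

```bash
python3 - <<'E'
from h import *
print(loc(get_state()['tool_pos']))
go([(*W(0,80,.177),1.8)])
E
```

```text
[  1.  -87.2]
at [ 0.6051 -0.2768  0.1777] yaw 1.7 open 0.267 F [ 4.7 -1.4 -0.9] t 39.77
-> (np.float64(0.5988), np.float64(-0.1097), 0.177, np.float64(1.8)) [-0.005, -0.557, 0.001, 0.001, -0.002, -0.001] rows>=2.7
```

>>> {"method": "play_rows", "body": {
  "deltas": [
    [[1, 0, -0.11, 0, 0, 0, 0], [1, 0, -0.23, 0, 0, 0, 0], [1, 0, -0.35, 0, 0, 0, 0], [1, 0, -0.46, 0, 0, 0, 0], [1, 0, -0.52, 0, 0, 0, 0]]
  ]
}}

```text
clock: 40.4
tool_pos: [0.5997, -0.1201, 0.1776]
eef_rot: [1.0, 0.015, 0.002, 0.002]
contact_force: [-2.0, -3.3, 3.6]
opening: 0.273
```

```bash
python3 - <<'E'
from h import *
print(loc(get_state()['tool_pos']))
go([(*W(1,80,.177),1.8)])
E
```

```text
[ 0.6 69.6]
at [ 0.5997 -0.1201  0.1776] yaw 1.7 open 0.273 F [-2.  -3.3  3.6] t 40.4
-> (np.float64(0.5998), np.float64(-0.1097), 0.177, np.float64(1.8)) [0.001, -0.035, 0.002, 0.001, -0.001, -0.0] rows>=0.2
```

>>> {"method": "play_rows", "body": {
  "deltas": [
    [[1, 0, -0.02, 0, 0, 0, 0], [1, 0, -0.035, 0, 0, 0, 0], [1, 0, -0.045, 0, 0, 0, 0], [1, 0, -0.045, 0, 0, 0, 0], [1, 0, -0.045, 0, 0, 0, 0]]
  ]
}}

```text
clock: 41.02
tool_pos: [0.5994, -0.1118, 0.1776]
eef_rot: [1.0, 0.013, 0.002, 0.005]
contact_force: [0.1, -7.8, -0.0]
opening: 0.27
```

```bash
python3 - <<'E'
from h import *
snap('top','t18',(290,150,460,310),3.5)
st=get_state();print(loc(st['tool_pos']),st['contact_force'].round(1),st['opening'])
E
```

```text
[ 0.5 78. ] [ 0.  -7.7 -0.5] 0.2673218568077236
```

View pics/t18.png

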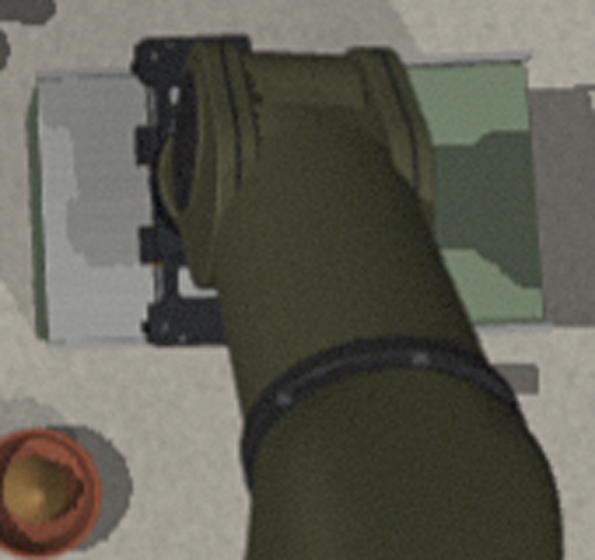

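>>> {"method": "play_rows", "body": {
  "deltas": [
    [[-0.3, 0, 0, 0, 0, 0, 0], [-0.3, 0, 0, 0, 0, 0, 0], [-0.3, 0, 0, 0, 0, 0, 0], [-0.3, 0, 0, -0.2, 0, 0, 0], [-0.3, 0, 0, -0.4, 0, 0, 0]]
  ]
}}

```text
clock: 41.7
tool_pos: [0.5985, -0.1099, 0.2985]
eef_rot: [1.0, 0.014, 0.001, 0.004]
contact_force: [1.2, 0.1, -1.2]
opening: 0.651
```

>>> {"method": "play_rows", "body": {
  "deltas": [
    [[-0.3, -0.15, 0, 0, 0, 0, 0], [-0.3, -0.3, 0, 0, 0, 0, 0], [-0.3, -0.45, 0, 0, 0, 0, 0], [-0.3, -0.6, 0, 0, 0, 0, 0], [-0.3, -0.65, -0.1, 0, 0, 0, 0]]
  ]
}}

```text
clock: 42.32
tool_pos: [0.3999, -0.0865, 0.2979]
eef_rot: [1.0, 0.011, 0.001, 0.004]
contact_force: [0.4, -0.1, 0.3]
opening: 0.649
```

```bash
python3 - <<'E'
from h import *
snap('top','t19'); snap('side','s19')
st=get_state();print(st['tool_pos'],st['clock'],st['contact_force'])
E
```

```text
[ 0.400719   -0.08271179  0.29795213] 42.425 [0.19605218 0.35811538 0.79968414]
```

View pics/t19.png

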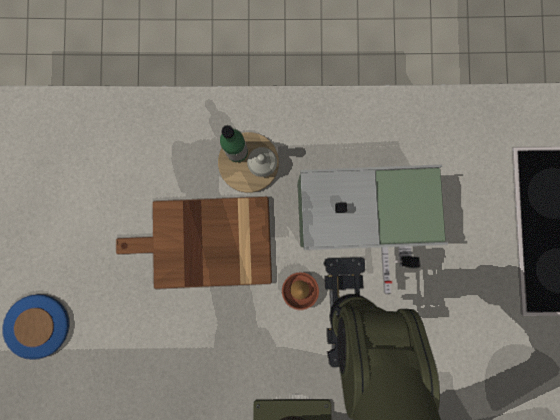

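View pics/s19.png

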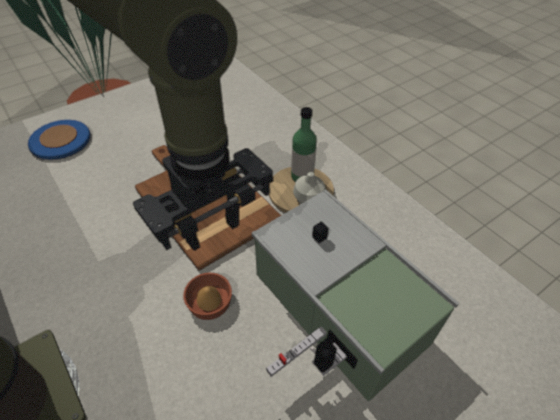

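```bash
python3 - <<'E'
from h import *
print(r.finish_job()); print(get_state()['clock'])
E
```

```text
the job is handed in; nothing more can be done
None
the job is handed in; nothing more can be done
```

I finished the job and handed it in at about 42 s. I slid the lid open and put all six scraps in the bin: two orange halves, two cobs and two rinds. I then pulled the dosing slide to the red mark, let it go home, and slid the lid shut.

**Dosing:** I held the slide for about 1.4 s at about 49.5 mm, roughly level with the mark. I then held it for about 1.5 s at about 51.5 mm, roughly 1.5 mm past. I estimate the mark at 50 mm to within about 1–2 mm. My readings of it ranged from 49 to 51 mm, so I held at both settings.

**Last pictures:**
- The board is empty, and all six scraps were visible in the bin before I closed the lid.
- The lid stopped against its end after 165 mm of travel, with 7.7 N on the tool.
- The slide's pointer was back at its starting position.
- The juicer, bottle and garlic keeper look unmoved.
- The arm is clear of everything.

**What went wrong along the way:**
- **First orange grasp:** the fingertips touched the board with about 39 N, just under the 40 N limit. I slowed the later descents.
- **Opening the lid:** the grip slackened for a moment at the end of its travel, but the lid was already fully open.
- **First rind:** I gripped it about 20 mm off its middle because two joints had reached their limits. It still went in cleanly.

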